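# Book out a case of sofa feet

## Task

Book out a case of sofa feet: first point the scanner squarely at the job ticket on the upright stand, about 10 cm off, and hold it steady for a good second. Then stand all the round feet in the grey case and the square ones, which are the wrong pattern, in the plywood returns tray; press the case's lid fully shut past its catch, and then scan the label on the side of the case in the same way. Finish with the scanner lying flat in the middle of its rubber pad, and leave the hammer, screwdriver and jar where they are.

Things in the scene. Friction and masses are not known exactly. Their poses are not given: they have to be found in the camera images.
- scanner: pistol-shaped barcode scanner, 0.2 kg, lying on its side. Grey head 110 x 44 x 36 mm (x -50 to 60, y -22 to 22, z 0 to 36 in its frame); black handle 34 wide, 30 thick leaves the head's rear half (x below -15) towards -y, ending near y = -105. Origin on its underside below the head; x is where it looks, z is up as it lies. Reads by pointing alone, no trigger
- scanner_grip (a point): best place to grip the head across its 44 mm width (along y), 18 mm ahead of the origin, at mid thickness 18 mm up; axes as the scanner
- scanner_window (a point): centre of the glass window on the front end of the head
- scanner_spot (a point): reading spot: the point on the line of sight 100 mm ahead of the window. The scanner reads a label when this spot is on it (within 30 mm), looking at it squarely (within about 15 degrees) and kept still
- pad: black rubber pad 140 x 170 x 4 mm, fixed, the scanner's place; origin at the centre of its underside
- stand: wooden board 100 mm wide, about 180 mm high, leaning 11 degrees back from upright on a steel foot, fixed, holding the job ticket; origin on the table at the bottom of the board's front face, z up; the ticket faces along -x of this frame and 11 degrees upward; a level line of sight is square enough
- stand_label (a point): centre of the job ticket's barcode (75 x 60 mm white label), 130 mm above the table on the front of the board, which faces -x of stand (and a little up); axes as stand
- case: open-topped grey plastic hardware case, fixed, outside 150 (x) x 240 (y) x 85 (z) mm, walls and floor 5 mm; origin at the centre of its underside. It takes three feet side by side along y. A steel spring catch 34 mm wide stands at the middle of the -x side, up to 99 mm high
- case_label (a point): centre of the barcode label (70 x 50 mm, white) on the outside of the case's -y side wall, 50 mm up; the label faces -y of case; axes as case
- lid (a joint): angle of the case's black lid, rad: 0 shut, up to 1.9 open; starts open a little past upright. Stiff hinge: the lid stays where it is left. Just before shut (about 0.09) the spring catch must be pushed past with about 6 N at the front edge; it then holds the lid shut
- lid_hinge (a point): on the hinge line at the middle of the lid's hinged (+x) edge, 86 mm up; axes of the lid: the 150 x 240 x 8 mm lid runs from here along its own -x, thickness 0 to 8 mm along its own z; y along the hinge. At joint 0 the axes are the case's; opening turns about +y, so that at 1.57 the lid's -x points up
- lid_edge (a point): middle of the outer face of the lid's free edge, 150 mm from the hinge
- tray: open plywood returns tray, fixed, outside 150 (x) x 200 (y) x 30 (z) mm, walls and floor 5 mm, origin at the centre of its underside; takes two feet side by side along y
- round1: round wooden sofa foot (may be absent): turned body 44 mm across at the plate tapering to 38 mm at the top, on a round plate 64 mm across and 5 mm thick, 62 mm high in all, 90 to 180 g. Stands on its steel mounting plate; origin at the centre of the plate's underside, z up.
- round2: round wooden sofa foot (may be absent): turned body 44 mm across at the plate tapering to 38 mm at the top, on a round plate 64 mm across and 5 mm thick, 62 mm high in all, 90 to 180 g. Stands on its steel mounting plate; origin at the centre of the plate's underside, z up.
- round3: round wooden sofa foot (may be absent): turned body 44 mm across at the plate tapering to 38 mm at the top, on a round plate 64 mm across and 5 mm thick, 62 mm high in all, 90 to 180 g. Stands on its steel mounting plate; origin at the centre of the plate's underside, z up.
- square1: square wooden sofa foot (may be absent): body 40 x 40 mm, along x and y, on a square plate 64 x 64 x 5 mm, 62 mm high in all, 90 to 180 g. Stands on its steel mounting plate; origin at the centre of the plate's underside, z up.
- square2: square wooden sofa foot (may be absent): body 40 x 40 mm, along x and y, on a square plate 64 x 64 x 5 mm, 62 mm high in all, 90 to 180 g. Stands on its steel mounting plate; origin at the centre of the plate's underside, z up.
- hammer: bystander: hammer 240 mm long lying on the table
- screwdriver: bystander: screwdriver 190 mm long lying on the table
- jar: bystander: jar of tacks, 70 mm across, 90 mm high

How it is judged:
By the outcome, as a careful person would: the job done as asked, in the order asked, and still so for the second after the job is handed in, with the robot touching nothing.
Of round1, round2, round3 only 2 to 3 are there at a start; the rules pass over those that are not, and their reading is None.
Of square1, square2 only 1 to 2 are there at a start; the rules pass over those that are not, and their reading is None.
At some moment in a run one of round1, round2, round3, square1, square2 may be knocked a few centimetres aside while the robot is not near it.
It also fails if it takes over 210 s, if anything falls off the work surface, if the arm or the gripper's body presses on something with over 40 N, if the wrist force passes 120 N, or if a joint passes its speed limit or range.

## Robot

A 6-joint arm with a two-finger parallel gripper is mounted at the origin on the work surface. World frame = base frame: x ahead of the robot, y to its left, z up, the work surface at z = 0. Lengths are in mm, angles in degrees, forces in N, time in s.
With the tool pointing down it reaches from about 300 to 850 mm from the base axis. Payload 4.2 kg.
Tool frame: the origin (TCP) lies at the very end of the fingers, on their centre line; the grasp point (between the pads) lies 19 mm behind it; z points along the fingers, y is the line along which they close (so a half turn about z gives the same grasp; the last joint's range is limited). The gripper opens to 91 mm and grips with 3 to 60 N. Pads are 32 mm wide; open, the fingers measure 118 mm over their backs; the gripper's body (76 mm by 178 mm) begins 60 mm behind the grasp point.
Start: joints at [65.031, 18.312, 89.639, -0, 72.044, -1.146], TCP at [232.259, 526.022, 213.976] pointing down, gripper open.
Joint ranges: [-177.97, 177.97], [-48.28, 115.42], [12.27, 149.76], [-77.06, 257.06], [2.81, 150.46], [-146.56, 146.56]. Speed limits (degrees/s): [147.25, 147.25, 180, 180, 180, 180].

## Interface

Orientations are given as [roll, pitch, yaw] about the fixed x, y, z axes, in that order (R = Rz(yaw) Ry(pitch) Rx(roll)).
In Python, from workcell import env, grab_frame gives the robot as it stands. The module is installed in compiled form; this text tells all that it offers.
- The arm moves only by the tool move_arm, never from a script. Its argument "plan" is a list of rows, each an object of numbers: "tx", "ty", "tz": the shift along the tool's x, y, z in cm; "wx", "wy", "wz": the turn, a rotation vector about the tool's x, y, z in rad. In form: [{"tx": .., "ty": .., "tz": .., "wx": .., "wy": .., "wz": ..}, ...]. A call has 1 to 12 rows; each row shifts and turns the commanded pose from where the row before left it, along the tool's axes as they then stand; what a row does not reach is not made up. A row lasts 1/12 s, in which the tool goes at most 41.7 mm and 7.16 degrees, less where a joint would pass 70% of its speed; a pose out of reach is approached as far as the arm can. A call is refused whole if a number of a shift passes 4.17 or a number of a turn 0.125, either way. A call with a gripper value outside its range is refused whole. "gripper" is the finger opening in cm, from 0 to 9.12, set as the call begins (left out, the last holds). The fingers move at their own pace and stop on an object; "force" is the grip in N (left out, the last holds). Time passes only in rows, so rows that do not move let the fingers close. It gives the time, the measured TCP pose, the force, the opening and the grip force at its end, in the units of the state.
- env.state(): the state, without advancing time (a new reading comes with each control period).
- grab_frame(name): name is "side" or "top"; returns a dict with "color" (480x640x3 uint8, red, green, blue), "vfov" (degrees; the focal length in pixels is half the picture's height over the tangent of half this angle, whatever the lens; pixels are square), "cx", "cy" (the principal point, pixels), "view" (4x4, takes a point from world to camera coordinates). Camera axes: x right, y up, looking along -z (the intrinsics and any distortion apply to the point x, -y, -z); pixel columns grow to the right and rows downward; lengths in mm; the calibration is good to about 2 mm. A picture is of the moment at which its call begins. There is no depth.
- env.job_done(): hands the job in; it is judged then, once.
The state is a dict: "time_s": time; "qpos": joint angles; "qvel": joint speeds; "effort": joint torques, N m; "ee_pos": TCP position; "ee_rot": TCP orientation; "force": force on the tool from outside, world axes, zero at the start; "torque": the same for the moment, N m; "gripper_width": finger opening in mm; "gripper_force": force on a finger pad.
Only numpy, scipy, OpenCV 4.12 (cv2) and the standard library are available. Lean on these libraries where they do the work, as an engineer would, in place of code of your own. Each camera call takes 0.05 s, during which the arm holds its last target. There are 200 camera calls.

## Working session

There is one attempt and no reset: what is moved stays moved. The work goes in short steps, Python scripts to look and compute and a tool call to move; the robot and the scene stay as the last step left them, time stands still between calls to the robot, and variables do not carry over. Pictures are saved under pics/ and viewed, at most 14 in all, crops included, and the job is handed in when it is done.

Besides the shell and the picture viewer there is one more tool, called after ">>>" as name([rows], argument=value, ...), one row to a line, values as JSON. move_arm: Moves the arm, as the interface text tells. Its arguments: {"type":"object","properties":{"plan":{"type":"array","items":{"type":"object","properties":{"tx":{"type":"number"},"ty":{"type":"number"},"tz":{"type":"number"},"wx":{"type":"number"},"wy":{"type":"number"},"wz":{"type":"number"}}}},"gripper":{"type":"number"},"force":{"type":"number"}},"required":["plan"]}

```bash
mkdir -p pics; python3 - <<'E'
from workcell import env, grab_frame
import cv2, numpy as np
for n in("top","side"):
    f=grab_frame(n); cv2.imwrite(f"pics/{n}0.png",f["color"][:,:,::-1])
    print(n,{k:(np.round(v,4).tolist() if k=="view" else v) for k,v in f.items() if k!="color"})
print(env.state())
E
```

```text
top {'vfov': 43.49870209899345, 'cx': 324.8953089253367, 'cy': 243.86334293719244, 'view': [[0.0084, -0.9999, -0.0113, -31.9786], [0.9906, 0.0068, 0.1365, -590.2881], [-0.1364, -0.0124, 0.9906, -1375.5166], [0.0, 0.0, 0.0, 1.0]]}
side {'vfov': 56.936442724631405, 'cx': 322.09536233739067, 'cy': 242.53823337453377, 'view': [[0.882, -0.471, 0.0125, -508.3726], [0.2875, 0.559, 0.7778, -223.5012], [-0.3733, -0.6824, 0.6284, -790.0711], [0.0, 0.0, 0.0, 1.0]]}
{'time_s': 0.1, 'qpos': array([ 6.50306074e+01,  1.83486887e+01,  8.97007054e+01, -1.43926076e-03,
        7.20439435e+01, -1.14657312e+00]), 'qvel': array([-0.01940062, -0.00626085, -0.18993225, -0.04666033, -0.01638876,
        0.02197001]), 'effort': array([ 2.15462974e-04, -4.13331020e+01, -2.32510471e+01,  7.27938535e-02,
        4.22184798e-02, -2.51895239e-05]), 'ee_pos': array([232.06554801, 525.58459192, 213.18849658]), 'ee_rot': array([-1.79906654e+02, -4.99536649e-04,  1.56177625e+02]), 'force': array([-0.55113279, -0.55645048, -0.10318866]), 'torque': array([-0.06281381, -0.02182071,  0.01071614]), 'gripper_force': 0.0, 'gripper_width': 91.2560744691932}
```

View pics/top0.png

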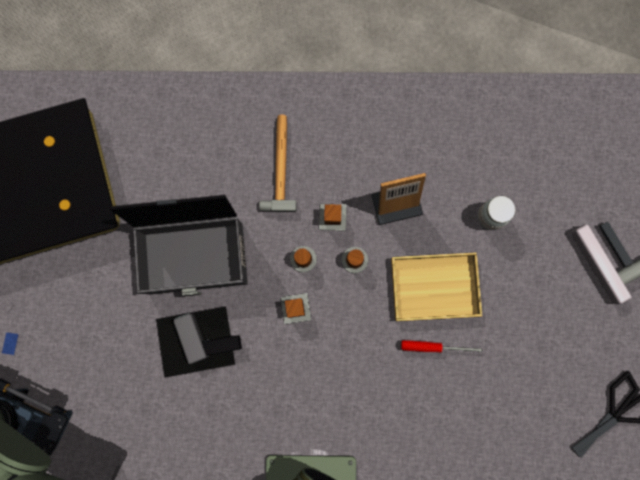

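View pics/side0.png

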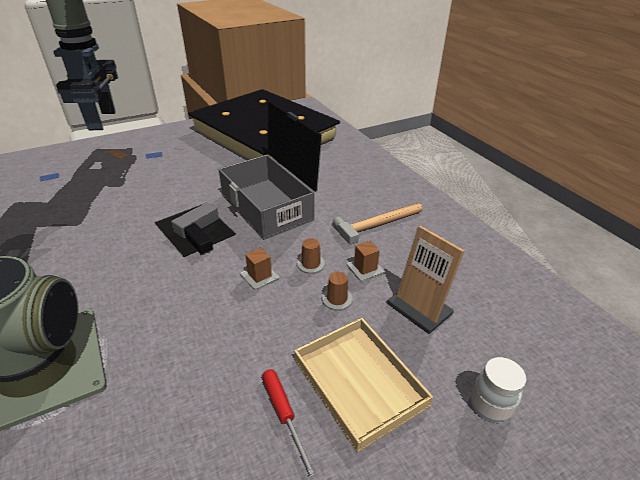

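The top view shows the case at about (187,255), scanner and pad at (197,341), and tray at (437,287). The round feet are at (303,258) and (355,258), the square ones at (333,215) and (295,308), and the stand at (400,197). The scanner looks up the image (+x) with its handle to the right (-y). The side view confirms two round and two square feet. Next I'll measure them.

```bash
cat > h.py <<'E'
from workcell import env, grab_frame
import cv2, numpy as np
def ray(f,p):
    V=np.array(f["view"]); fl=240/np.tan(np.radians(f["vfov"]/2))
    d=V[:3,:3].T@np.array([(p[0]-f["cx"])/fl,-(p[1]-f["cy"])/fl,-1])
    return -V[:3,:3].T@V[:3,3], d
def onz(f,p,z):
    c,d=ray(f,p); return c+d*(z-c[2])/d[2]
def proj(f,P):
    V=np.array(f["view"]); fl=240/np.tan(np.radians(f["vfov"]/2)); q=V[:3,:3]@P+V[:3,3]
    return f["cx"]-fl*q[0]/q[2], f["cy"]+fl*q[1]/q[2]
def tri(f,p,g,q):
    c1,d1=ray(f,p);c2,d2=ray(g,q)
    s=np.linalg.lstsq(np.c_[d1,-d2],c2-c1,rcond=None)[0]
    a,b=c1+d1*s[0],c2+d2*s[1]; return (a+b)/2,np.linalg.norm(a-b)
def brown(im):
    h=cv2.cvtColor(im,cv2.COLOR_RGB2HSV)
    return cv2.inRange(h,(3,120,40),(14,255,200))
def feet(f,z=50,tag=""):
    m=cv2.morphologyEx(brown(f["color"]),cv2.MORPH_OPEN,np.ones((3,3)))
    for c in cv2.findContours(m,cv2.RETR_EXTERNAL,cv2.CHAIN_APPROX_NONE)[0]:
        a=cv2.contourArea(c)
        if a<80: continue
        r=cv2.minAreaRect(c)
        print(tag,np.round(r[0],1),np.round(r[1],1),round(r[2],1),a,np.round(onz(f,r[0],z),0))
def go(x,y,z,yaw):
    s=env.state(); p=s["ee_pos"]; y0=np.radians(s["ee_rot"][2])
    D=np.array([x,y,z])-p
    dw=-(np.radians(yaw)-y0); dw=(dw+np.pi)%(2*np.pi)-np.pi
    print("now",p.round(1),s["ee_rot"].round(1),"tool cm: tx %.2f ty %.2f tz %.2f wz %.3f"%((D[0]*np.cos(y0)+D[1]*np.sin(y0))/10,(D[0]*np.sin(y0)-D[1]*np.cos(y0))/10,-D[2]/10,dw))
E
python3 - <<'E'
from h import *
f=grab_frame("top"); g=grab_frame("side")
feet(f,tag="T"); feet(g,tag="S")
im=f["color"]
a=cv2.resize(im[180:390,120:320],None,fx=3.8,fy=2.8*3.8/2.8,interpolation=cv2.INTER_CUBIC)
a=cv2.resize(im[190:390,110:260],None,fx=4,fy=4,interpolation=cv2.INTER_CUBIC)[:600] if 0 else cv2.resize(im[190:385,110:330],None,fx=3,fy=3,interpolation=cv2.INTER_CUBIC)
cv2.imwrite("pics/a.png",cv2.convertScaleAbs(a,alpha=2.2)[:,:,::-1])
b=cv2.resize(im[165:365,310:525],None,fx=3,fy=3,interpolation=cv2.INTER_CUBIC)
cv2.imwrite("pics/b.png",b[:,:,::-1])
# tray outer
h=cv2.cvtColor(im,cv2.COLOR_RGB2HSV)
m=cv2.inRange(h,(15,60,120),(30,255,255)); cs=cv2.findContours(m,cv2.RETR_EXTERNAL,cv2.CHAIN_APPROX_NONE)[0]
for c in cs:
    if cv2.contourArea(c)>3000:
        B=cv2.boxPoints(cv2.minAreaRect(c)); P=np.array([onz(f,p,30) for p in B]); print("tray",P.round(0).tolist(),P.mean(0).round(0),[np.linalg.norm(P[i]-P[i-1]).round() for i in range(4)])
E
```

```text
T [294.1 307.5] [17.  17.7] 82.9 267.0 [441.  42.  50.]
T [355. 258.] [16. 16.] 90.0 206.5 [556. -98.  50.]
T [302. 257.] [16. 16.] 90.0 213.0 [558.  26.  50.]
T [332. 213.] [18. 16.] 90.0 264.0 [663. -44.  50.]
S [337. 288.] [32. 18.] 90.0 519.5 [ 548. -114.   50.]
S [258.3 264.5] [32.7 23.1] 83.7 593.5 [435.  23.  50.]
S [366.5 257.5] [31. 23.] 90.0 574.0 [651. -63.  50.]
S [310.5 253.5] [29. 17.] 90.0 435.0 [550.   5.  50.]
tray [[564.0, -185.0, 30.0], [577.0, -391.0, 30.0], [424.0, -395.0, 30.0], [411.0, -192.0, 30.0]] [ 494. -291.   30.] [np.float64(153.0), np.float64(206.0), np.float64(153.0), np.float64(203.0)]
```

View pics/a.png

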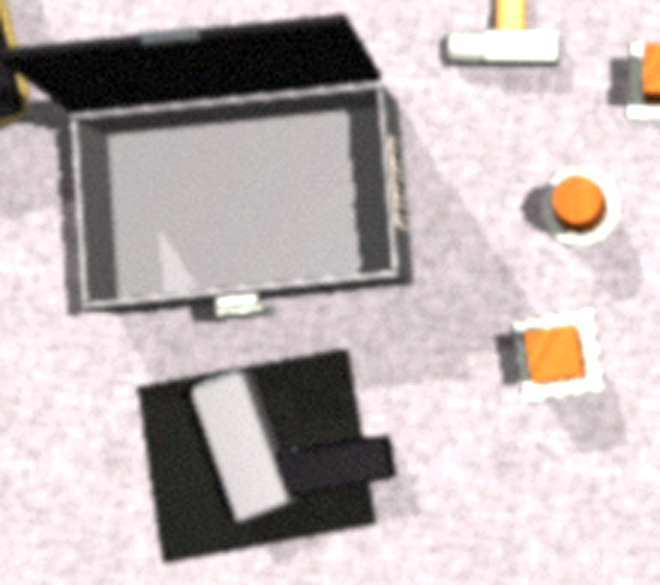

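View pics/b.png

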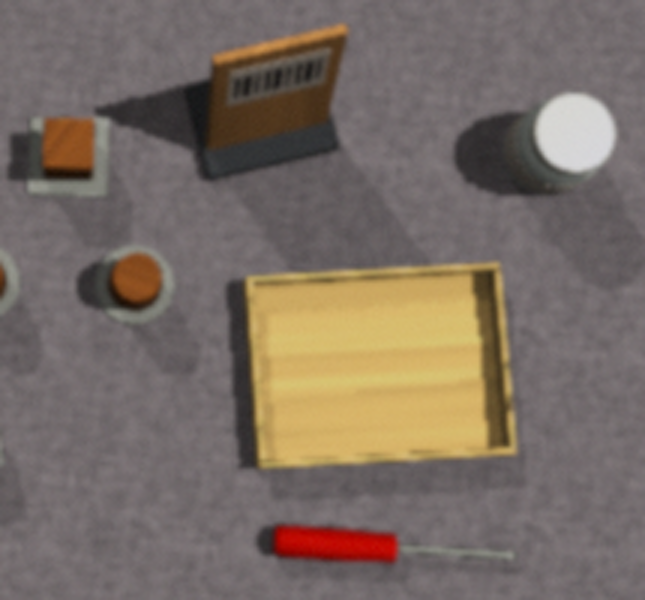

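The crops give the scanner head's top corners at (195,388), (245,373), (238,521), (290,500), with crop scale 3 and origin (110,190). I also read the pad corners, case rim and ticket corners for casting.

```bash
python3 - <<'E'
from h import *
f=grab_frame("top");g=grab_frame("side")
A=lambda u,v:((u+.5)/3-.5+110,(v+.5)/3-.5+190)
B=lambda u,v:((u+.5)/3-.5+310,(v+.5)/3-.5+165)
def quad(n,c,z):
    P=np.array([onz(f,p,z) for p in c])
    e=[P[(i+1)%4]-P[i] for i in range(4)]
    print(n,P.mean(0).round(0),"len",[int(np.linalg.norm(x[:2])) for x in e],"ang",[round(float(np.degrees(np.arctan2(x[1],x[0]))),1) for x in e])
quad("scan(fl,fr,rr,rl)",[A(195,388),A(245,373),A(290,500),A(238,521)],40)
quad("pad",[A(140,388),A(347,350),A(375,522),A(165,560)],4)
quad("case",[A(68,117),A(383,83),A(398,272),A(83,308)],85)
quad("label",[B(227,70),B(330,47),B(328,78),B(230,105)],130)
P,_=tri(f,B(279,76),g,(432,261)); print("label tri",P.round(0),_)
P,_=tri(f,A(398,180),g,(289,213)); print("case label tri?",P.round(0),_)
for n,(u,v) in dict(lidFL=(15,48),lidFR=(345,14)).items(): print(n,onz(f,A(u,v),236).round(0))
for n,q in dict(lidtopL=(268,101),lidtopR=(320,139)).items(): print(n,onz(g,q,236).round(0))
# square plate via crop
quad("sqA plate",[A(513,322),A(590,312),A(602,387),A(525,400)],5)
quad("sqB plate",[B(33,117),B(110,119),B(106,194),B(29,192)],5)
quad("sqA top",[A(524,330),A(580,326),A(586,380),A(530,384)],62)
quad("sqB top",[B(45,118),B(96,118),B(95,174),B(44,172)],62)
for n,p in dict(r1=A(578,201),r2=B(137,279)).items(): print(n,onz(f,p,62).round(0))
for n,p in dict(r1=A(583,208),r2=B(138,285)).items(): print(n,"plate",onz(f,p,5).round(0))
x,y=306,0
go(300,230,120,0)
E
```

```text
scan(fl,fr,rr,rl) [369. 282.  40.] len [40, 103, 42, 107] ang [-72.8, -158.3, 112.3, 20.3]
pad [361. 278.   4.] len [166, 136, 166, 135] ang [-79.2, -169.0, 100.6, 11.0]
case [558. 285.  85.] len [242, 145, 238, 146] ang [-83.4, -173.9, 97.0, 7.4]
label [ 701. -201.  130.] len [78, 23, 75, 26] ang [-76.8, 175.7, 106.0, 4.5]
label tri [ 701. -201.  128.] 0.9449684071836751
case label tri? [573. 166.  50.] 2.051275496831082
lidFL [640. 402. 236.]
lidFR [665. 177. 236.]
lidtopL [631. 408. 236.]
lidtopR [648. 151. 236.]
sqA plate [441.  42.   5.] len [61, 60, 61, 62] ang [-82.2, -170.2, 100.0, 9.8]
sqB plate [663. -46.   5.] len [62, 61, 62, 61] ang [-91.2, 177.2, 88.9, -2.5]
sqA top [439.  40.  62.] len [42, 41, 42, 41] ang [-85.5, -172.9, 94.5, 7.4]
sqB top [660. -46.  62.] len [39, 44, 39, 42] ang [-89.7, 179.3, 88.1, -0.6]
r1 [557.  24.  62.]
r2 [556. -98.  62.]
r1 plate [558.  23.   5.]
r2 plate [ 558. -101.    5.]
now [232.2 525.9 213.7] [-180.    -0.   156.2] tool cm: tx -18.15 ty -24.33 tz 9.37 wz 2.726
```

>>> move_arm([
  {"tx": -2.9, "ty": -2.0, "tz": 1.1},
  {"tx": -2.9, "ty": -2.0, "tz": 1.1},
  {"tx": -2.9, "ty": -2.0, "tz": 1.1},
  {"tx": -2.9, "ty": -2.0, "tz": 1.1},
  {"tx": -2.9, "ty": -2.0, "tz": 1.1},
  {"tx": -2.9, "ty": -2.0, "tz": 1.1},
  {"tx": -2.9, "ty": -2.0, "tz": 1.1},
  {"tx": -2.9, "ty": -2.0, "tz": 1.1},
  {"wz": 0.12},
  {"wz": 0.12},
  {"wz": 0.12},
  {"wz": 0.12},
], gripper=7)

```text
schema error: expected keys tx, ty, tz, wx, wy, wz
```

>>> move_arm([
  {"wz": 0.12},
  {"wz": 0.12},
  {"wz": 0.12},
  {"wz": 0.12},
  {"wz": 0.12},
  {"wz": 0.12},
  {"wz": 0.12},
  {"wz": 0.12},
  {"wz": 0.12},
  {"wz": 0.12},
  {"wz": 0.12},
  {"wz": 0.12},
])

```text
schema error: expected keys tx, ty, tz, wx, wy, wz
```

>>> move_arm([
  {"wz": 0.12},
  {"wz": 0.12},
  {"wz": 0.12},
  {"wz": 0.12},
  {},
])

```text
schema error: expected keys tx, ty, tz, wx, wy, wz
```

```bash
python3 -c "
from h import *
go(381,286,8,20)"
```

```text
now [232.2 525.9 213.7] [-180.    -0.   156.2] tool cm: tx -23.30 ty -15.93 tz 20.57 wz 2.377
```

All keys are required in every row.

>>> move_arm([
  {"tx": -2.9, "ty": -2.0, "tz": 1.1, "wx": 0, "wy": 0, "wz": 0},
  {"tx": -2.9, "ty": -2.0, "tz": 1.1, "wx": 0, "wy": 0, "wz": 0},
  {"tx": -2.9, "ty": -2.0, "tz": 1.1, "wx": 0, "wy": 0, "wz": 0},
  {"tx": -2.9, "ty": -2.0, "tz": 1.1, "wx": 0, "wy": 0, "wz": 0},
  {"tx": -2.9, "ty": -2.0, "tz": 1.1, "wx": 0, "wy": 0, "wz": 0},
  {"tx": -2.9, "ty": -2.0, "tz": 1.1, "wx": 0, "wy": 0, "wz": 0},
  {"tx": -2.9, "ty": -2.0, "tz": 1.1, "wx": 0, "wy": 0, "wz": 0},
  {"tx": -2.9, "ty": -2.0, "tz": 1.1, "wx": 0, "wy": 0, "wz": 0},
  {"tx": 0, "ty": 0, "tz": 0, "wx": 0, "wy": 0, "wz": 0.12},
  {"tx": 0, "ty": 0, "tz": 0, "wx": 0, "wy": 0, "wz": 0.12},
  {"tx": 0, "ty": 0, "tz": 0, "wx": 0, "wy": 0, "wz": 0.12},
  {"tx": 0, "ty": 0, "tz": 0, "wx": 0, "wy": 0, "wz": 0.12},
], gripper=7)

```text
time_s: 1.3
ee_pos: [380.1, 285.6, 125.9]
ee_rot: [180.0, -0.0, 128.3]
force: [-0.1, 0.3, -0.6]
gripper_width: 70.1
gripper_force: 0.0
```

>>> move_arm([
  {"tx": 0, "ty": 0, "tz": 0, "wx": 0, "wy": 0, "wz": 0.12},
  {"tx": 0, "ty": 0, "tz": 0, "wx": 0, "wy": 0, "wz": 0.12},
  {"tx": 0, "ty": 0, "tz": 0, "wx": 0, "wy": 0, "wz": 0.12},
  {"tx": 0, "ty": 0, "tz": 0, "wx": 0, "wy": 0, "wz": 0.12},
  {"tx": 0, "ty": 0, "tz": 0, "wx": 0, "wy": 0, "wz": 0.12},
  {"tx": 0, "ty": 0, "tz": 0, "wx": 0, "wy": 0, "wz": 0.12},
  {"tx": 0, "ty": 0, "tz": 0, "wx": 0, "wy": 0, "wz": 0.12},
  {"tx": 0, "ty": 0, "tz": 0, "wx": 0, "wy": 0, "wz": 0.12},
  {"tx": 0, "ty": 0, "tz": 0, "wx": 0, "wy": 0, "wz": 0.12},
  {"tx": 0, "ty": 0, "tz": 0, "wx": 0, "wy": 0, "wz": 0.12},
  {"tx": 0, "ty": 0, "tz": 0, "wx": 0, "wy": 0, "wz": 0.12},
  {"tx": 0, "ty": 0, "tz": 0, "wx": 0, "wy": 0, "wz": 0.12},
])

```text
time_s: 2.3
ee_pos: [379.9, 285.9, 126.0]
ee_rot: [-180.0, -0.0, 45.8]
force: [-0.1, -0.1, -0.2]
gripper_width: 69.9
gripper_force: 0.0
```

>>> move_arm([
  {"tx": 0, "ty": 0, "tz": 0, "wx": 0, "wy": 0, "wz": 0.12},
  {"tx": 0, "ty": 0, "tz": 0, "wx": 0, "wy": 0, "wz": 0.12},
  {"tx": 0, "ty": 0, "tz": 0, "wx": 0, "wy": 0, "wz": 0.12},
  {"tx": 0, "ty": 0, "tz": 0, "wx": 0, "wy": 0, "wz": 0.1},
  {"tx": 0, "ty": 0, "tz": 0, "wx": 0, "wy": 0, "wz": 0},
])

```text
time_s: 2.72
ee_pos: [379.9, 286.0, 126.0]
ee_rot: [-180.0, -0.0, 19.7]
force: [0.7, -0.7, 0.5]
gripper_width: 70.0
gripper_force: 0.0
```

```bash
python3 -c "
from h import *
go(381,286,8,20)"
```

```text
now [379.9 286.  126. ] [-180.    -0.    19.7] tool cm: tx 0.11 ty 0.03 tz 11.80 wz -0.005
```

>>> move_arm([
  {"tx": 0.1, "ty": 0, "tz": 3.5, "wx": 0, "wy": 0, "wz": 0},
  {"tx": 0, "ty": 0, "tz": 3.5, "wx": 0, "wy": 0, "wz": 0},
  {"tx": 0, "ty": 0, "tz": 3, "wx": 0, "wy": 0, "wz": 0},
  {"tx": 0, "ty": 0, "tz": 1.8, "wx": 0, "wy": 0, "wz": 0},
  {"tx": 0, "ty": 0, "tz": 0, "wx": 0, "wy": 0, "wz": 0},
])

```text
time_s: 3.13
ee_pos: [380.2, 285.9, 5.9]
ee_rot: [180.0, 0.2, 20.0]
force: [-0.3, 0.4, -0.5]
gripper_width: 69.9
gripper_force: 0.0
```

>>> move_arm([
  {"tx": 0, "ty": 0, "tz": 0, "wx": 0, "wy": 0, "wz": 0},
  {"tx": 0, "ty": 0, "tz": 0, "wx": 0, "wy": 0, "wz": 0},
  {"tx": 0, "ty": 0, "tz": 0, "wx": 0, "wy": 0, "wz": 0},
  {"tx": 0, "ty": 0, "tz": 0, "wx": 0, "wy": 0, "wz": 0},
  {"tx": 0, "ty": 0, "tz": 0, "wx": 0, "wy": 0, "wz": 0},
  {"tx": 0, "ty": 0, "tz": 0, "wx": 0, "wy": 0, "wz": 0},
  {"tx": 0, "ty": 0, "tz": 0, "wx": 0, "wy": 0, "wz": 0},
  {"tx": 0, "ty": 0, "tz": 0, "wx": 0, "wy": 0, "wz": 0},
], gripper=3, force=25)

```text
time_s: 3.8
ee_pos: [381.2, 286.7, 8.5]
ee_rot: [-180.0, -0.1, 19.8]
force: [-0.4, 0.7, 5.7]
gripper_width: 43.7
gripper_force: 24.9
```

>>> move_arm([
  {"tx": 0, "ty": 0, "tz": -1.5, "wx": 0, "wy": 0, "wz": 0},
  {"tx": 0, "ty": 0, "tz": -3, "wx": 0, "wy": 0, "wz": 0},
  {"tx": 0, "ty": 0, "tz": -3, "wx": 0, "wy": 0, "wz": 0},
  {"tx": 0, "ty": 0, "tz": -3, "wx": 0, "wy": 0, "wz": 0.1},
  {"tx": 0, "ty": 0, "tz": 0, "wx": 0, "wy": 0, "wz": 0},
])

```text
time_s: 4.22
ee_pos: [383.5, 288.1, 117.7]
ee_rot: [-179.8, -0.5, 13.9]
force: [1.1, 0.7, -1.5]
gripper_width: 43.7
gripper_force: 24.9
```

```bash
python3 -c "
from h import *
go(563,-235,116,14)
cv2.imwrite('pics/c.png',grab_frame('top')['color'][240:400,100:320,::-1])"
```

```text
now [383.5 288.1 117.7] [-179.8   -0.5   13.9] tool cm: tx 4.83 ty 55.09 tz 0.17 wz -0.001
```

View pics/c.png

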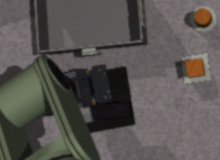

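The gripper hides the scanner in this picture, but the 43.7 mm opening confirms it is gripped. I'll carry it to the ticket.

>>> move_arm([
  {"tx": 0.3, "ty": 2, "tz": 0, "wx": 0, "wy": 0, "wz": 0},
  {"tx": 0.3, "ty": 3.5, "tz": 0, "wx": 0, "wy": 0, "wz": 0},
  {"tx": 0.3, "ty": 3.5, "tz": 0, "wx": 0, "wy": 0, "wz": 0},
  {"tx": 0.3, "ty": 3.5, "tz": 0, "wx": 0, "wy": 0, "wz": 0},
  {"tx": 0.3, "ty": 3.5, "tz": 0, "wx": 0, "wy": 0, "wz": 0},
  {"tx": 0.3, "ty": 3.5, "tz": 0, "wx": 0, "wy": 0, "wz": 0},
  {"tx": 0.3, "ty": 3.5, "tz": 0, "wx": 0, "wy": 0, "wz": 0},
  {"tx": 0.3, "ty": 3.5, "tz": 0, "wx": 0, "wy": 0, "wz": 0},
  {"tx": 0.3, "ty": 3.5, "tz": 0, "wx": 0, "wy": 0, "wz": 0},
  {"tx": 0.3, "ty": 3.5, "tz": 0, "wx": 0, "wy": 0, "wz": 0},
  {"tx": 0.3, "ty": 3.5, "tz": 0, "wx": 0, "wy": 0, "wz": 0},
  {"tx": 0.3, "ty": 3.5, "tz": 0, "wx": 0, "wy": 0, "wz": 0},
])

```text
time_s: 5.27
ee_pos: [512.8, -99.3, 110.7]
ee_rot: [-179.9, 0.2, 14.1]
force: [0.6, 0.0, -2.0]
gripper_width: 43.8
gripper_force: 24.9
```

>>> move_arm([
  {"tx": 0.3, "ty": 3.5, "tz": 0, "wx": 0, "wy": 0, "wz": 0},
  {"tx": 0.3, "ty": 3.5, "tz": 0, "wx": 0, "wy": 0, "wz": 0},
  {"tx": 0.3, "ty": 3.5, "tz": 0.1, "wx": 0, "wy": 0, "wz": 0},
  {"tx": 0.2, "ty": 2.6, "tz": 0.1, "wx": 0, "wy": 0, "wz": 0},
  {"tx": 0, "ty": 1.5, "tz": 0, "wx": 0, "wy": 0, "wz": 0},
  {"tx": 0, "ty": 0, "tz": 0, "wx": 0, "wy": 0, "wz": 0},
  {"tx": 0, "ty": 0, "tz": 0, "wx": 0, "wy": 0, "wz": 0},
  {"tx": 0, "ty": 0, "tz": 0, "wx": 0, "wy": 0, "wz": 0},
])

```text
time_s: 5.93
ee_pos: [559.3, -235.1, 109.9]
ee_rot: [-179.9, 0.1, 14.1]
force: [-0.0, 0.7, -2.0]
gripper_width: 43.9
gripper_force: 24.9
```

```bash
python3 -c "
from h import *
go(563,-235,116,14)
f=grab_frame('side');g=grab_frame('top')
a=cv2.resize(f['color'][100:400,250:600],None,fx=2,fy=2); cv2.imwrite('pics/d.png',a[:,:,::-1])
a=cv2.resize(g['color'][160:360,310:530],None,fx=3,fy=3); cv2.imwrite('pics/e.png',a[:,:,::-1])"
```

```text
now [ 559.3 -235.1  109.9] [-1.799e+02  1.000e-01  1.410e+01] tool cm: tx 0.36 ty 0.08 tz -0.61 wz 0.002
```

View pics/d.png

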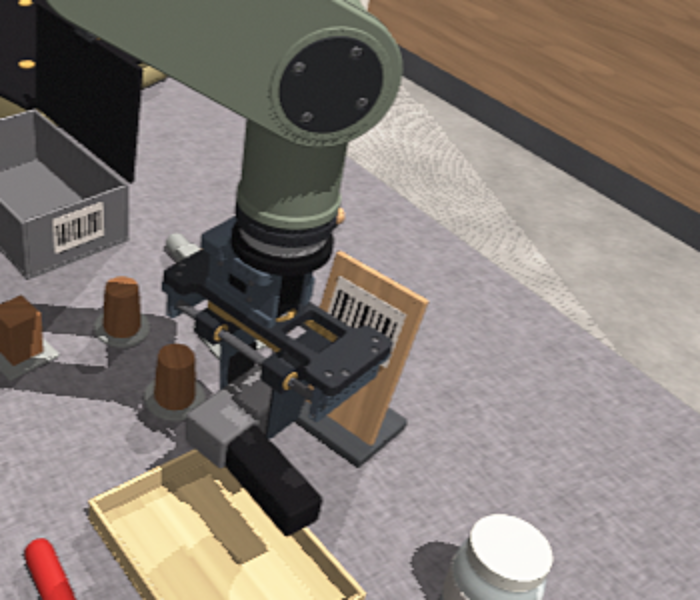

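View pics/e.png

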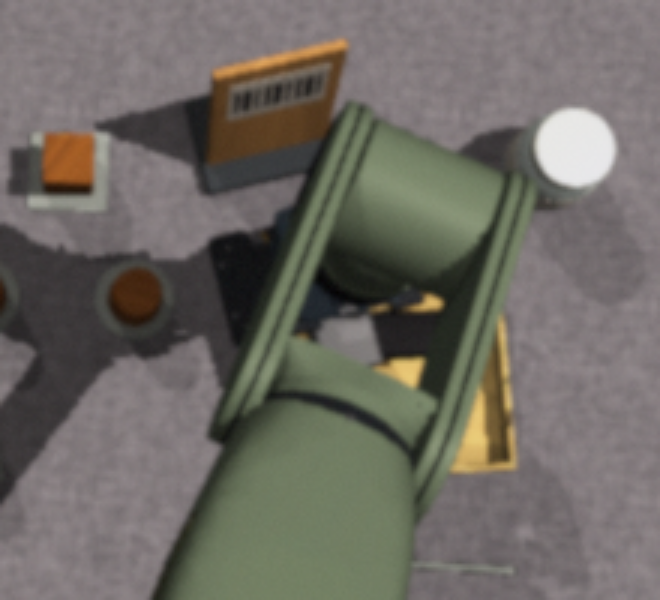

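The scanner is held ahead of the ticket: its head is near (215,425) in the side crop, looking at the board, and it looks level. I'll make the small correction and hold.

>>> move_arm([
  {"tx": 0.4, "ty": 0, "tz": -0.6, "wx": 0, "wy": 0, "wz": 0},
  {"tx": 0, "ty": 0, "tz": 0, "wx": 0, "wy": 0, "wz": 0},
  {"tx": 0, "ty": 0, "tz": 0, "wx": 0, "wy": 0, "wz": 0},
  {"tx": 0, "ty": 0, "tz": 0, "wx": 0, "wy": 0, "wz": 0},
  {"tx": 0, "ty": 0, "tz": 0, "wx": 0, "wy": 0, "wz": 0},
  {"tx": 0, "ty": 0, "tz": 0, "wx": 0, "wy": 0, "wz": 0},
  {"tx": 0, "ty": 0, "tz": 0, "wx": 0, "wy": 0, "wz": 0},
  {"tx": 0, "ty": 0, "tz": 0, "wx": 0, "wy": 0, "wz": 0},
  {"tx": 0, "ty": 0, "tz": 0, "wx": 0, "wy": 0, "wz": 0},
  {"tx": 0, "ty": 0, "tz": 0, "wx": 0, "wy": 0, "wz": 0},
  {"tx": 0, "ty": 0, "tz": 0, "wx": 0, "wy": 0, "wz": 0},
  {"tx": 0, "ty": 0, "tz": 0, "wx": 0, "wy": 0, "wz": 0},
])

```text
time_s: 7.03
ee_pos: [564.4, -235.8, 116.9]
ee_rot: [-180.0, -0.0, 14.1]
force: [0.1, -0.3, -1.8]
gripper_width: 43.8
gripper_force: 24.9
```

>>> move_arm([
  {"tx": 0, "ty": 0, "tz": 0, "wx": 0, "wy": 0, "wz": 0},
  {"tx": 0, "ty": 0, "tz": 0, "wx": 0, "wy": 0, "wz": 0},
  {"tx": 0, "ty": 0, "tz": 0, "wx": 0, "wy": 0, "wz": 0},
  {"tx": 0, "ty": 0, "tz": 0, "wx": 0, "wy": 0, "wz": 0},
  {"tx": 0, "ty": 0, "tz": 0, "wx": 0, "wy": 0, "wz": 0},
  {"tx": 0, "ty": 0, "tz": 0, "wx": 0, "wy": 0, "wz": 0},
  {"tx": 0, "ty": 0, "tz": 0, "wx": 0, "wy": 0, "wz": 0},
  {"tx": 0, "ty": 0, "tz": 0, "wx": 0, "wy": 0, "wz": 0},
  {"tx": 0, "ty": 0, "tz": 0, "wx": 0, "wy": 0, "wz": 0},
  {"tx": 0, "ty": 0, "tz": 0, "wx": 0, "wy": 0, "wz": 0},
  {"tx": 0, "ty": 0, "tz": 0, "wx": 0, "wy": 0, "wz": 0},
  {"tx": 0, "ty": 0, "tz": 0, "wx": 0, "wy": 0, "wz": 0},
])

```text
time_s: 8.03
ee_pos: [564.3, -235.7, 116.9]
ee_rot: [-180.0, -0.0, 14.1]
force: [0.8, -0.0, -1.5]
gripper_width: 44.0
gripper_force: 24.9
```

```bash
python3 -c "
from h import *
# park: scanner centre (bbox of head+handle) on pad
go(381,288,60,14)"
```

```text
now [ 564.3 -235.7  116.9] [-180.    -0.    14.1] tool cm: tx -5.04 ty -55.26 tz 5.69 wz 0.001
```

>>> move_arm([
  {"tx": -0.3, "ty": -2, "tz": 0, "wx": 0, "wy": 0, "wz": 0},
  {"tx": -0.3, "ty": -3.5, "tz": 0, "wx": 0, "wy": 0, "wz": 0},
  {"tx": -0.3, "ty": -3.5, "tz": 0, "wx": 0, "wy": 0, "wz": 0},
  {"tx": -0.3, "ty": -3.5, "tz": 0, "wx": 0, "wy": 0, "wz": 0},
  {"tx": -0.3, "ty": -3.5, "tz": 0, "wx": 0, "wy": 0, "wz": 0},
  {"tx": -0.3, "ty": -3.5, "tz": 0, "wx": 0, "wy": 0, "wz": 0},
  {"tx": -0.3, "ty": -3.5, "tz": 0, "wx": 0, "wy": 0, "wz": 0},
  {"tx": -0.3, "ty": -3.5, "tz": 0, "wx": 0, "wy": 0, "wz": 0},
  {"tx": -0.3, "ty": -3.5, "tz": 0, "wx": 0, "wy": 0, "wz": 0},
  {"tx": -0.3, "ty": -3.5, "tz": 0, "wx": 0, "wy": 0, "wz": 0},
  {"tx": -0.3, "ty": -3.5, "tz": 0, "wx": 0, "wy": 0, "wz": 0},
  {"tx": -0.3, "ty": -3.5, "tz": 0, "wx": 0, "wy": 0, "wz": 0},
])

```text
time_s: 9.03
ee_pos: [430.2, 149.8, 117.3]
ee_rot: [-180.0, -0.1, 14.1]
force: [0.2, 0.6, -2.3]
gripper_width: 44.0
gripper_force: 24.9
```

>>> move_arm([
  {"tx": -0.3, "ty": -3.5, "tz": 0, "wx": 0, "wy": 0, "wz": 0},
  {"tx": -0.3, "ty": -3.5, "tz": 1, "wx": 0, "wy": 0, "wz": 0},
  {"tx": -0.3, "ty": -3.5, "tz": 1.5, "wx": 0, "wy": 0, "wz": 0},
  {"tx": -0.2, "ty": -3, "tz": 1.5, "wx": 0, "wy": 0, "wz": 0},
  {"tx": 0, "ty": -1, "tz": 1.5, "wx": 0, "wy": 0, "wz": 0},
  {"tx": 0, "ty": 0, "tz": 0, "wx": 0, "wy": 0, "wz": 0},
  {"tx": 0, "ty": 0, "tz": 0, "wx": 0, "wy": 0, "wz": 0},
])

```text
time_s: 9.62
ee_pos: [384.4, 286.3, 61.6]
ee_rot: [179.9, 0.1, 14.2]
force: [-0.3, -0.6, -1.7]
gripper_width: 44.3
gripper_force: 24.9
```

```bash
python3 -c "
from h import *
go(378,282,9.5,14)"
```

```text
now [384.4 286.3  61.6] [1.799e+02 1.000e-01 1.420e+01] tool cm: tx -0.72 ty 0.26 tz 5.21 wz 0.003
```

>>> move_arm([
  {"tx": -0.6, "ty": 0.2, "tz": 2.5, "wx": 0, "wy": 0, "wz": 0},
  {"tx": 0, "ty": 0, "tz": 1.7, "wx": 0, "wy": 0, "wz": 0},
  {"tx": 0, "ty": 0, "tz": 0.7, "wx": 0, "wy": 0, "wz": 0},
  {"tx": 0, "ty": 0, "tz": 0.3, "wx": 0, "wy": 0, "wz": 0},
  {"tx": 0, "ty": 0, "tz": 0, "wx": 0, "wy": 0, "wz": 0},
  {"tx": 0, "ty": 0, "tz": 0, "wx": 0, "wy": 0, "wz": 0},
])

```text
time_s: 10.12
ee_pos: [380.8, 283.1, 11.0]
ee_rot: [-180.0, -0.1, 14.0]
force: [0.8, 0.4, -2.7]
gripper_width: 44.2
gripper_force: 24.9
```

>>> move_arm([
  {"tx": 0, "ty": 0, "tz": 0, "wx": 0, "wy": 0, "wz": 0},
  {"tx": 0, "ty": 0, "tz": 0, "wx": 0, "wy": 0, "wz": 0},
  {"tx": 0, "ty": 0, "tz": 0, "wx": 0, "wy": 0, "wz": 0},
  {"tx": 0, "ty": 0, "tz": 0, "wx": 0, "wy": 0, "wz": 0},
  {"tx": 0, "ty": 0, "tz": 0, "wx": 0, "wy": 0, "wz": 0},
  {"tx": 0, "ty": 0, "tz": -2, "wx": 0, "wy": 0, "wz": 0},
  {"tx": 0, "ty": 0, "tz": -4, "wx": 0, "wy": 0, "wz": 0},
  {"tx": 0, "ty": 0, "tz": -4, "wx": 0, "wy": 0, "wz": 0},
  {"tx": 0, "ty": 0, "tz": -3.5, "wx": 0, "wy": 0, "wz": 0},
], gripper=7)

```text
time_s: 10.87
ee_pos: [379.6, 282.9, 147.1]
ee_rot: [-180.0, -0.0, 14.1]
force: [0.7, 1.5, -0.4]
gripper_width: 70.0
gripper_force: 0.0
```

```bash
python3 -c "
from h import *
feet(grab_frame('top'));go(558,24,120,6)"
```

```text
[294.1 307.6] [17.1 17.9] 82.9 270.0 [440.  42.  50.]
 [355. 258.] [16. 16.] 90.0 204.5 [556. -98.  50.]
 [302. 257.] [16. 16.] 90.0 214.0 [558.  26.  50.]
 [332. 213.] [18. 16.] 90.0 262.0 [663. -44.  50.]
now [383.2 285.6 153.7] [-179.7   -0.8   14.1] tool cm: tx 10.58 ty 29.62 tz 3.37 wz 0.141
```

>>> move_arm([
  {"tx": 0.8, "ty": 2.2, "tz": 0.3, "wx": 0, "wy": 0, "wz": 0},
  {"tx": 1.2, "ty": 3.4, "tz": 0.3, "wx": 0, "wy": 0, "wz": 0},
  {"tx": 1.2, "ty": 3.4, "tz": 0.3, "wx": 0, "wy": 0, "wz": 0},
  {"tx": 1.2, "ty": 3.4, "tz": 0.3, "wx": 0, "wy": 0, "wz": 0},
  {"tx": 1.2, "ty": 3.4, "tz": 0.3, "wx": 0, "wy": 0, "wz": 0},
  {"tx": 1.2, "ty": 3.4, "tz": 0.3, "wx": 0, "wy": 0, "wz": 0},
  {"tx": 1.2, "ty": 3.4, "tz": 0.5, "wx": 0, "wy": 0, "wz": 0},
  {"tx": 1.2, "ty": 3.4, "tz": 0.5, "wx": 0, "wy": 0, "wz": 0},
  {"tx": 1.2, "ty": 3.0, "tz": 0.5, "wx": 0, "wy": 0, "wz": 0},
  {"tx": 0, "ty": 0, "tz": 1, "wx": 0, "wy": 0, "wz": 0.12},
  {"tx": 0, "ty": 0, "tz": 0, "wx": 0, "wy": 0, "wz": 0},
])

```text
time_s: 11.83
ee_pos: [550.5, 25.3, 99.9]
ee_rot: [-180.0, 0.2, 6.9]
force: [-1.2, -0.6, -0.8]
gripper_width: 69.9
gripper_force: 0.0
```

```bash
python3 -c "
from h import *
go(558,24,18,6)"
```

```text
now [550.5  25.3  99.9] [-180.     0.2    6.9] tool cm: tx 0.73 ty 0.22 tz 8.19 wz 0.016
```

>>> move_arm([
  {"tx": 0.4, "ty": 0.1, "tz": 1, "wx": 0, "wy": 0, "wz": 0},
  {"tx": 0, "ty": 0, "tz": 1, "wx": 0, "wy": 0, "wz": 0},
  {"tx": 0, "ty": 0, "tz": 0, "wx": 0, "wy": 0, "wz": 0},
  {"tx": 0, "ty": 0, "tz": 0, "wx": 0, "wy": 0, "wz": 0},
])

```text
time_s: 12.17
ee_pos: [554.2, 27.2, 81.2]
ee_rot: [-180.0, 0.1, 7.3]
force: [0.0, 0.2, -0.1]
gripper_width: 70.2
gripper_force: 0.0
```

```bash
python3 -c "
from h import *
go(558,24,18,6)"
```

```text
now [554.2  27.2  81.2] [-1.8e+02  1.0e-01  7.3e+00] tool cm: tx 0.34 ty 0.37 tz 6.32 wz 0.023
```

>>> move_arm([
  {"tx": 0.3, "ty": 0.3, "tz": 1.3, "wx": 0, "wy": 0, "wz": 0},
  {"tx": 0, "ty": 0, "tz": 2, "wx": 0, "wy": 0, "wz": 0},
  {"tx": 0, "ty": 0, "tz": 2, "wx": 0, "wy": 0, "wz": 0},
  {"tx": 0, "ty": 0, "tz": 1, "wx": 0, "wy": 0, "wz": 0},
  {"tx": 0, "ty": 0, "tz": 0, "wx": 0, "wy": 0, "wz": 0},
  {"tx": 0, "ty": 0, "tz": 0, "wx": 0, "wy": 0, "wz": 0},
])

```text
time_s: 12.67
ee_pos: [558.5, 24.2, 19.1]
ee_rot: [-180.0, 0.0, 7.3]
force: [-0.4, -0.1, 0.4]
gripper_width: 69.8
gripper_force: 0.0
```

>>> move_arm([
  {"tx": 0, "ty": 0, "tz": 0, "wx": 0, "wy": 0, "wz": 0},
  {"tx": 0, "ty": 0, "tz": 0, "wx": 0, "wy": 0, "wz": 0},
  {"tx": 0, "ty": 0, "tz": 0, "wx": 0, "wy": 0, "wz": 0},
  {"tx": 0, "ty": 0, "tz": 0, "wx": 0, "wy": 0, "wz": 0},
  {"tx": 0, "ty": 0, "tz": 0, "wx": 0, "wy": 0, "wz": 0},
  {"tx": 0, "ty": 0, "tz": 0, "wx": 0, "wy": 0, "wz": 0},
  {"tx": 0, "ty": 0, "tz": 0, "wx": 0, "wy": 0, "wz": 0},
], gripper=2.5, force=25)

```text
time_s: 13.25
ee_pos: [558.9, 24.0, 19.6]
ee_rot: [-180.0, -0.1, 7.2]
force: [-1.0, 0.5, 5.1]
gripper_width: 41.6
gripper_force: 25.1
```

>>> move_arm([
  {"tx": 0, "ty": 0, "tz": -2, "wx": 0, "wy": 0, "wz": 0},
  {"tx": 0, "ty": 0, "tz": -3, "wx": 0, "wy": 0, "wz": 0},
  {"tx": 0, "ty": 0, "tz": -3.5, "wx": 0, "wy": 0, "wz": 0},
  {"tx": 0, "ty": 0, "tz": -3.5, "wx": 0, "wy": 0, "wz": 0},
  {"tx": 0, "ty": 0, "tz": 0, "wx": 0, "wy": 0, "wz": 0},
  {"tx": 0, "ty": 0, "tz": 0, "wx": 0, "wy": 0, "wz": 0},
  {"tx": 0, "ty": 0, "tz": 0, "wx": 0, "wy": 0, "wz": 0},
])

```text
time_s: 13.83
ee_pos: [557.5, 23.7, 137.9]
ee_rot: [-180.0, 0.1, 7.2]
force: [-0.5, 0.4, -1.5]
gripper_width: 41.9
gripper_force: 25.0
```

```bash
python3 -c "
from h import *
go(551,340,140,6.6)"
```

```text
now [557.5  23.7 137.9] [-1.8e+02  1.0e-01  7.2e+00] tool cm: tx 3.32 ty -31.46 tz -0.21 wz 0.011
```

>>> move_arm([
  {"tx": 0.3, "ty": -1.5, "tz": 0, "wx": 0, "wy": 0, "wz": 0},
  {"tx": 0.3, "ty": -3.3, "tz": 0, "wx": 0, "wy": 0, "wz": 0},
  {"tx": 0.3, "ty": -3.3, "tz": 0, "wx": 0, "wy": 0, "wz": 0},
  {"tx": 0.3, "ty": -3.3, "tz": 0, "wx": 0, "wy": 0, "wz": 0},
  {"tx": 0.3, "ty": -3.3, "tz": 0, "wx": 0, "wy": 0, "wz": 0},
  {"tx": 0.3, "ty": -3.3, "tz": 0, "wx": 0, "wy": 0, "wz": 0},
  {"tx": 0.3, "ty": -3.3, "tz": 0, "wx": 0, "wy": 0, "wz": 0},
  {"tx": 0.3, "ty": -3.3, "tz": 0, "wx": 0, "wy": 0, "wz": 0},
  {"tx": 0.3, "ty": -3.3, "tz": 0, "wx": 0, "wy": 0, "wz": 0},
  {"tx": 0.3, "ty": -2.3, "tz": 0, "wx": 0, "wy": 0, "wz": 0},
  {"tx": 0.3, "ty": -1.2, "tz": 0, "wx": 0, "wy": 0, "wz": 0},
  {"tx": 0, "ty": 0, "tz": 0, "wx": 0, "wy": 0, "wz": 0},
])

```text
time_s: 14.83
ee_pos: [551.0, 341.3, 136.5]
ee_rot: [179.9, 0.2, 7.4]
force: [-0.4, 0.6, -1.7]
gripper_width: 41.6
gripper_force: 25.0
```

>>> move_arm([
  {"tx": 0, "ty": 0, "tz": 0, "wx": 0, "wy": 0, "wz": 0},
  {"tx": 0, "ty": 0, "tz": 0, "wx": 0, "wy": 0, "wz": 0},
  {"tx": 0, "ty": 0, "tz": 0, "wx": 0, "wy": 0, "wz": 0},
])

```text
time_s: 15.08
ee_pos: [551.8, 337.6, 138.6]
ee_rot: [179.9, 0.1, 7.1]
force: [-0.6, -0.5, -1.2]
gripper_width: 41.4
gripper_force: 25.0
```

```bash
python3 -c "
from h import *
go(551,340,26,6.6)"
```

```text
now [551.8 337.6 138.6] [1.799e+02 1.000e-01 7.100e+00] tool cm: tx -0.05 ty -0.24 tz 11.26 wz 0.009
```

>>> move_arm([
  {"tx": 0, "ty": -0.2, "tz": 2, "wx": 0, "wy": 0, "wz": 0},
  {"tx": 0, "ty": 0, "tz": 3, "wx": 0, "wy": 0, "wz": 0},
  {"tx": 0, "ty": 0, "tz": 3, "wx": 0, "wy": 0, "wz": 0},
  {"tx": 0, "ty": 0, "tz": 2, "wx": 0, "wy": 0, "wz": 0},
  {"tx": 0, "ty": 0, "tz": 1, "wx": 0, "wy": 0, "wz": 0},
  {"tx": 0, "ty": 0, "tz": 0.3, "wx": 0, "wy": 0, "wz": 0},
  {"tx": 0, "ty": 0, "tz": 0, "wx": 0, "wy": 0, "wz": 0},
  {"tx": 0, "ty": 0, "tz": 0, "wx": 0, "wy": 0, "wz": 0},
])

```text
time_s: 15.75
ee_pos: [552.8, 341.7, 27.4]
ee_rot: [-179.9, -0.2, 7.2]
force: [-0.3, -0.4, -0.9]
gripper_width: 41.8
gripper_force: 25.0
```

>>> move_arm([
  {"tx": 0, "ty": 0, "tz": 0, "wx": 0, "wy": 0, "wz": 0},
  {"tx": 0, "ty": 0, "tz": 0, "wx": 0, "wy": 0, "wz": 0},
  {"tx": 0, "ty": 0, "tz": 0, "wx": 0, "wy": 0, "wz": 0},
  {"tx": 0, "ty": 0, "tz": 0, "wx": 0, "wy": 0, "wz": 0},
  {"tx": 0, "ty": 0, "tz": -1, "wx": 0, "wy": 0, "wz": 0},
  {"tx": 0, "ty": 0, "tz": -3, "wx": 0, "wy": 0, "wz": 0},
  {"tx": 0, "ty": 0, "tz": -4, "wx": 0, "wy": 0, "wz": 0},
  {"tx": 0, "ty": 0, "tz": -4, "wx": 0, "wy": 0, "wz": 0},
  {"tx": 0, "ty": 0, "tz": 0, "wx": 0, "wy": 0, "wz": 0},
  {"tx": 0, "ty": 0, "tz": 0, "wx": 0, "wy": 0, "wz": 0},
], gripper=5.8)

```text
time_s: 16.58
ee_pos: [553.2, 342.5, 150.2]
ee_rot: [-179.8, -0.4, 7.2]
force: [-0.3, 0.9, -0.9]
gripper_width: 57.9
gripper_force: 0.0
```

```bash
python3 -c "
from h import *
feet(grab_frame('top'));go(558,-100,110,0)"
```

```text
[294.1 307.7] [17.  17.9] 83.7 269.0 [440.  42.  50.]
 [355. 258.] [16. 16.] 90.0 206.5 [556. -98.  50.]
 [332. 213.] [18. 16.] 90.0 262.0 [663. -44.  50.]
now [551.9 341.7 147.7] [-1.799e+02 -1.000e-01  7.200e+00] tool cm: tx -4.94 ty 43.90 tz 3.77 wz 0.126
```

>>> move_arm([
  {"tx": -0.3, "ty": 1.8, "tz": 0, "wx": 0, "wy": 0, "wz": 0},
  {"tx": -0.4, "ty": 3.6, "tz": 0, "wx": 0, "wy": 0, "wz": 0},
  {"tx": -0.4, "ty": 3.6, "tz": 0, "wx": 0, "wy": 0, "wz": 0},
  {"tx": -0.4, "ty": 3.6, "tz": 0, "wx": 0, "wy": 0, "wz": 0},
  {"tx": -0.4, "ty": 3.6, "tz": 0, "wx": 0, "wy": 0, "wz": 0},
  {"tx": -0.4, "ty": 3.6, "tz": 0, "wx": 0, "wy": 0, "wz": 0},
  {"tx": -0.4, "ty": 3.6, "tz": 0, "wx": 0, "wy": 0, "wz": 0},
  {"tx": -0.4, "ty": 3.6, "tz": 0, "wx": 0, "wy": 0, "wz": 0},
  {"tx": -0.4, "ty": 3.6, "tz": 0, "wx": 0, "wy": 0, "wz": 0},
  {"tx": -0.4, "ty": 3.6, "tz": 0, "wx": 0, "wy": 0, "wz": 0},
  {"tx": -0.4, "ty": 3.6, "tz": 0, "wx": 0, "wy": 0, "wz": 0},
  {"tx": -0.4, "ty": 3.6, "tz": 0, "wx": 0, "wy": 0, "wz": 0},
], gripper=7)

```text
time_s: 17.63
ee_pos: [555.4, -76.7, 144.4]
ee_rot: [-179.9, 0.2, 7.2]
force: [-0.1, 0.6, 0.4]
gripper_width: 69.8
gripper_force: 0.0
```

>>> move_arm([
  {"tx": -0.2, "ty": 1.8, "tz": 0, "wx": 0, "wy": 0, "wz": 0},
  {"tx": 0, "ty": 0.7, "tz": 1.5, "wx": 0, "wy": 0, "wz": 0},
  {"tx": 0, "ty": 0, "tz": 2, "wx": 0, "wy": 0, "wz": 0},
  {"tx": 0, "ty": 0, "tz": 2, "wx": 0, "wy": 0, "wz": 0},
  {"tx": 0, "ty": 0, "tz": 0, "wx": 0, "wy": 0, "wz": 0},
  {"tx": 0, "ty": 0, "tz": 0, "wx": 0, "wy": 0, "wz": 0},
  {"tx": 0, "ty": 0, "tz": 0, "wx": 0, "wy": 0, "wz": 0},
])

```text
time_s: 18.22
ee_pos: [558.2, -100.1, 91.1]
ee_rot: [-180.0, 0.0, 7.2]
force: [1.0, -0.9, -0.2]
gripper_width: 70.0
gripper_force: 0.0
```

```bash
python3 -c "
from h import *
go(557,-100,18,7);feet(grab_frame('side'))"
```

```text
now [ 558.2 -100.1   91.1] [-180.     0.     7.2] tool cm: tx -0.12 ty -0.02 tz 7.31 wz 0.004
 [337. 288.] [32. 18.] 90.0 494.5 [ 548. -114.   50.]
 [369.7 265.4] [11.2 20.6] 63.4 163.5 [643. -87.  50.]
 [258.6 264.8] [31.7 23.7] 80.5 591.0 [435.  22.  50.]
 [256. 185.] [24. 14.] 90.0 294.5 [548. 324.  50.]
```

Foot in the case stands upright at its slot. I'll pick round 2 now.

>>> move_arm([
  {"tx": 0, "ty": 0, "tz": 2.2, "wx": 0, "wy": 0, "wz": 0},
  {"tx": 0, "ty": 0, "tz": 2.5, "wx": 0, "wy": 0, "wz": 0},
  {"tx": 0, "ty": 0, "tz": 1.7, "wx": 0, "wy": 0, "wz": 0},
  {"tx": 0, "ty": 0, "tz": 0.8, "wx": 0, "wy": 0, "wz": 0},
  {"tx": 0, "ty": 0, "tz": 0, "wx": 0, "wy": 0, "wz": 0},
  {"tx": 0, "ty": 0, "tz": 0, "wx": 0, "wy": 0, "wz": 0},
])

```text
time_s: 18.77
ee_pos: [558.9, -100.2, 19.8]
ee_rot: [180.0, -0.1, 7.2]
force: [-0.1, -0.2, -0.2]
gripper_width: 70.0
gripper_force: 0.0
```

>>> move_arm([
  {"tx": 0, "ty": 0, "tz": 0, "wx": 0, "wy": 0, "wz": 0},
  {"tx": 0, "ty": 0, "tz": 0, "wx": 0, "wy": 0, "wz": 0},
  {"tx": 0, "ty": 0, "tz": 0, "wx": 0, "wy": 0, "wz": 0},
  {"tx": 0, "ty": 0, "tz": 0, "wx": 0, "wy": 0, "wz": 0},
  {"tx": 0, "ty": 0, "tz": 0, "wx": 0, "wy": 0, "wz": 0},
  {"tx": 0, "ty": 0, "tz": 0, "wx": 0, "wy": 0, "wz": 0},
  {"tx": 0, "ty": 0, "tz": 0, "wx": 0, "wy": 0, "wz": 0},
], gripper=2.5)

```text
time_s: 19.35
ee_pos: [558.3, -100.0, 19.6]
ee_rot: [-180.0, -0.1, 7.2]
force: [-1.1, 2.0, 5.1]
gripper_width: 41.7
gripper_force: 25.1
```

>>> move_arm([
  {"tx": 0, "ty": 0, "tz": -2, "wx": 0, "wy": 0, "wz": 0},
  {"tx": 0, "ty": 0, "tz": -3, "wx": 0, "wy": 0, "wz": 0},
  {"tx": 0, "ty": 0, "tz": -3.5, "wx": 0, "wy": 0, "wz": 0},
  {"tx": 0, "ty": 0, "tz": -3.5, "wx": 0, "wy": 0, "wz": 0},
  {"tx": 0, "ty": 0, "tz": 0, "wx": 0, "wy": 0, "wz": 0},
  {"tx": 0, "ty": 0, "tz": 0, "wx": 0, "wy": 0, "wz": 0},
  {"tx": 0, "ty": 0, "tz": 0, "wx": 0, "wy": 0, "wz": 0},
])

```text
time_s: 19.93
ee_pos: [557.1, -100.2, 137.9]
ee_rot: [-180.0, 0.1, 7.2]
force: [-0.3, -0.5, -1.4]
gripper_width: 41.7
gripper_force: 25.0
```

```bash
python3 -c "
from h import *
go(564,230,140,6.6)"
```

```text
now [ 557.1 -100.2  137.9] [-1.8e+02  1.0e-01  7.2e+00] tool cm: tx 4.83 ty -32.67 tz -0.21 wz 0.011
```

>>> move_arm([
  {"tx": 0.4, "ty": -1.6, "tz": 0, "wx": 0, "wy": 0, "wz": 0},
  {"tx": 0.5, "ty": -3.4, "tz": 0, "wx": 0, "wy": 0, "wz": 0},
  {"tx": 0.5, "ty": -3.4, "tz": 0, "wx": 0, "wy": 0, "wz": 0},
  {"tx": 0.5, "ty": -3.4, "tz": 0, "wx": 0, "wy": 0, "wz": 0},
  {"tx": 0.5, "ty": -3.4, "tz": 0, "wx": 0, "wy": 0, "wz": 0},
  {"tx": 0.5, "ty": -3.4, "tz": 0, "wx": 0, "wy": 0, "wz": 0},
  {"tx": 0.5, "ty": -3.4, "tz": 0, "wx": 0, "wy": 0, "wz": 0},
  {"tx": 0.5, "ty": -3.4, "tz": 0, "wx": 0, "wy": 0, "wz": 0},
  {"tx": 0.5, "ty": -3.4, "tz": 0, "wx": 0, "wy": 0, "wz": 0},
  {"tx": 0.4, "ty": -2.6, "tz": 0, "wx": 0, "wy": 0, "wz": 0},
  {"tx": 0, "ty": -1.3, "tz": 0, "wx": 0, "wy": 0, "wz": 0},
  {"tx": 0, "ty": 0, "tz": 0, "wx": 0, "wy": 0, "wz": 0},
])

```text
time_s: 20.93
ee_pos: [563.1, 232.3, 136.5]
ee_rot: [180.0, 0.2, 7.4]
force: [0.8, -0.6, -2.5]
gripper_width: 42.0
gripper_force: 25.0
```

>>> move_arm([
  {"tx": 0, "ty": 0, "tz": 0, "wx": 0, "wy": 0, "wz": 0},
  {"tx": 0, "ty": 0, "tz": 0, "wx": 0, "wy": 0, "wz": 0},
  {"tx": 0, "ty": 0, "tz": 0, "wx": 0, "wy": 0, "wz": 0},
])

```text
time_s: 21.18
ee_pos: [564.5, 228.6, 138.4]
ee_rot: [180.0, 0.1, 7.1]
force: [-0.7, 0.5, -2.4]
gripper_width: 41.8
gripper_force: 25.0
```

```bash
python3 -c "
from h import *
go(564,230,26,6.6)"
```

```text
now [564.5 228.6 138.4] [1.8e+02 1.0e-01 7.1e+00] tool cm: tx -0.03 ty -0.15 tz 11.24 wz 0.009
```

>>> move_arm([
  {"tx": 0, "ty": 0, "tz": 2, "wx": 0, "wy": 0, "wz": 0},
  {"tx": 0, "ty": 0, "tz": 3, "wx": 0, "wy": 0, "wz": 0},
  {"tx": 0, "ty": 0, "tz": 3, "wx": 0, "wy": 0, "wz": 0},
  {"tx": 0, "ty": 0, "tz": 2, "wx": 0, "wy": 0, "wz": 0},
  {"tx": 0, "ty": 0, "tz": 1, "wx": 0, "wy": 0, "wz": 0},
  {"tx": 0, "ty": 0, "tz": 0.3, "wx": 0, "wy": 0, "wz": 0},
  {"tx": 0, "ty": 0, "tz": 0, "wx": 0, "wy": 0, "wz": 0},
  {"tx": 0, "ty": 0, "tz": 0, "wx": 0, "wy": 0, "wz": 0},
])

```text
time_s: 21.85
ee_pos: [566.0, 230.3, 27.3]
ee_rot: [-179.9, -0.2, 7.2]
force: [-0.5, 0.4, -1.1]
gripper_width: 41.7
gripper_force: 25.0
```

>>> move_arm([
  {"tx": 0, "ty": 0, "tz": 0, "wx": 0, "wy": 0, "wz": 0},
  {"tx": 0, "ty": 0, "tz": 0, "wx": 0, "wy": 0, "wz": 0},
  {"tx": 0, "ty": 0, "tz": 0, "wx": 0, "wy": 0, "wz": 0},
  {"tx": 0, "ty": 0, "tz": 0, "wx": 0, "wy": 0, "wz": 0},
  {"tx": 0, "ty": 0, "tz": -1, "wx": 0, "wy": 0, "wz": 0},
  {"tx": 0, "ty": 0, "tz": -3, "wx": 0, "wy": 0, "wz": 0},
  {"tx": 0, "ty": 0, "tz": -4, "wx": 0, "wy": 0, "wz": 0},
  {"tx": 0, "ty": 0, "tz": -4, "wx": 0, "wy": 0, "wz": 0},
  {"tx": 0, "ty": 0, "tz": 0, "wx": 0, "wy": 0, "wz": 0},
  {"tx": 0, "ty": 0, "tz": 0, "wx": 0, "wy": 0, "wz": 0},
], gripper=5.8)

```text
time_s: 22.68
ee_pos: [566.3, 231.0, 149.8]
ee_rot: [-179.9, -0.4, 7.2]
force: [-0.7, -0.2, 0.1]
gripper_width: 58.5
gripper_force: 0.0
```

```bash
python3 -c "
from h import *
feet(grab_frame('top'));feet(grab_frame('side'));go(440,41,110,8)"
```

```text
[294.1 307.6] [16.9 17.8] 83.7 265.0 [440.  42.  50.]
 [332. 213.] [18. 16.] 90.0 260.0 [663. -44.  50.]
 [258.4 264.5] [32.6 23.2] 82.9 591.0 [435.  23.  50.]
 [366.5 257.5] [31. 23.] 90.0 576.0 [651. -63.  50.]
 [276. 199.] [14. 14.] 90.0 152.0 [569. 237.  50.]
 [256. 185.] [24. 14.] 90.0 298.5 [548. 324.  50.]
now [564.  230.  145.8] [180.    0.    7.2] tool cm: tx -14.67 ty 17.20 tz 3.58 wz -0.014
```

>>> move_arm([
  {"tx": -1, "ty": 1.2, "tz": 0, "wx": 0, "wy": 0, "wz": 0},
  {"tx": -2.1, "ty": 2.5, "tz": 0, "wx": 0, "wy": 0, "wz": 0},
  {"tx": -2.1, "ty": 2.5, "tz": 0, "wx": 0, "wy": 0, "wz": 0},
  {"tx": -2.1, "ty": 2.5, "tz": 0, "wx": 0, "wy": 0, "wz": 0},
  {"tx": -2.1, "ty": 2.5, "tz": 0, "wx": 0, "wy": 0, "wz": 0},
  {"tx": -2.1, "ty": 2.5, "tz": 0, "wx": 0, "wy": 0, "wz": 0},
  {"tx": -2.1, "ty": 2.5, "tz": 1, "wx": 0, "wy": 0, "wz": 0},
  {"tx": -1.1, "ty": 1.0, "tz": 2, "wx": 0, "wy": 0, "wz": -0.01},
  {"tx": 0, "ty": 0, "tz": 2, "wx": 0, "wy": 0, "wz": 0},
  {"tx": 0, "ty": 0, "tz": 0, "wx": 0, "wy": 0, "wz": 0},
  {"tx": 0, "ty": 0, "tz": 0, "wx": 0, "wy": 0, "wz": 0},
  {"tx": 0, "ty": 0, "tz": 0, "wx": 0, "wy": 0, "wz": 0},
], gripper=7)

```text
time_s: 23.78
ee_pos: [440.9, 41.5, 96.0]
ee_rot: [-180.0, 0.0, 7.8]
force: [-1.1, 0.0, 0.6]
gripper_width: 70.3
gripper_force: 0.0
```

```bash
python3 -c "
from h import *
go(440,41,18,8)"
```

```text
now [440.9  41.5  96. ] [-180.     0.     7.8] tool cm: tx -0.10 ty 0.03 tz 7.80 wz -0.003
```

>>> move_arm([
  {"tx": 0, "ty": 0, "tz": 2.2, "wx": 0, "wy": 0, "wz": 0},
  {"tx": 0, "ty": 0, "tz": 2.9, "wx": 0, "wy": 0, "wz": 0},
  {"tx": 0, "ty": 0, "tz": 1.7, "wx": 0, "wy": 0, "wz": 0},
  {"tx": 0, "ty": 0, "tz": 0.8, "wx": 0, "wy": 0, "wz": 0},
  {"tx": 0, "ty": 0, "tz": 0, "wx": 0, "wy": 0, "wz": 0},
  {"tx": 0, "ty": 0, "tz": 0, "wx": 0, "wy": 0, "wz": 0},
])

```text
time_s: 24.28
ee_pos: [441.4, 41.5, 20.5]
ee_rot: [-180.0, -0.1, 7.8]
force: [0.9, -0.8, -0.0]
gripper_width: 70.1
gripper_force: 0.0
```

>>> move_arm([
  {"tx": 0, "ty": 0, "tz": 0, "wx": 0, "wy": 0, "wz": 0},
  {"tx": 0, "ty": 0, "tz": 0, "wx": 0, "wy": 0, "wz": 0},
  {"tx": 0, "ty": 0, "tz": 0, "wx": 0, "wy": 0, "wz": 0},
  {"tx": 0, "ty": 0, "tz": 0, "wx": 0, "wy": 0, "wz": 0},
  {"tx": 0, "ty": 0, "tz": 0, "wx": 0, "wy": 0, "wz": 0},
  {"tx": 0, "ty": 0, "tz": 0, "wx": 0, "wy": 0, "wz": 0},
  {"tx": 0, "ty": 0, "tz": 0, "wx": 0, "wy": 0, "wz": 0},
], gripper=2.5)

```text
time_s: 24.87
ee_pos: [440.7, 41.1, 20.4]
ee_rot: [-180.0, -0.1, 7.8]
force: [-1.6, -0.4, 5.4]
gripper_width: 40.6
gripper_force: 24.6
```

>>> move_arm([
  {"tx": 0, "ty": 0, "tz": -2, "wx": 0, "wy": 0, "wz": 0},
  {"tx": 0, "ty": 0, "tz": -3, "wx": 0, "wy": 0, "wz": 0},
  {"tx": 0, "ty": 0, "tz": -2.5, "wx": 0, "wy": 0, "wz": 0},
  {"tx": 0, "ty": 0, "tz": 0, "wx": 0, "wy": 0, "wz": 0.08},
  {"tx": 0, "ty": 0, "tz": 0, "wx": 0, "wy": 0, "wz": 0},
  {"tx": 0, "ty": 0, "tz": 0, "wx": 0, "wy": 0, "wz": 0},
])

```text
time_s: 25.37
ee_pos: [439.7, 41.1, 94.6]
ee_rot: [-180.0, 0.1, 3.3]
force: [-0.3, -0.7, -1.5]
gripper_width: 40.1
gripper_force: 24.6
```

```bash
python3 -c "
from h import *
go(496,-336,100,2.7)"
```

```text
now [439.7  41.1  94.6] [-1.8e+02  1.0e-01  3.3e+00] tool cm: tx 3.45 ty 37.97 tz -0.54 wz 0.010
```

>>> move_arm([
  {"tx": 0.3, "ty": 1.6, "tz": 0, "wx": 0, "wy": 0, "wz": 0},
  {"tx": 0.3, "ty": 3.6, "tz": 0, "wx": 0, "wy": 0, "wz": 0},
  {"tx": 0.3, "ty": 3.6, "tz": 0, "wx": 0, "wy": 0, "wz": 0},
  {"tx": 0.3, "ty": 3.6, "tz": 0, "wx": 0, "wy": 0, "wz": 0},
  {"tx": 0.3, "ty": 3.6, "tz": 0, "wx": 0, "wy": 0, "wz": 0},
  {"tx": 0.3, "ty": 3.6, "tz": 0, "wx": 0, "wy": 0, "wz": 0},
  {"tx": 0.3, "ty": 3.6, "tz": 0, "wx": 0, "wy": 0, "wz": 0},
  {"tx": 0.3, "ty": 3.6, "tz": 0, "wx": 0, "wy": 0, "wz": 0},
  {"tx": 0.3, "ty": 3.6, "tz": 0, "wx": 0, "wy": 0, "wz": 0},
  {"tx": 0.3, "ty": 3.6, "tz": 0, "wx": 0, "wy": 0, "wz": 0},
  {"tx": 0.3, "ty": 2.5, "tz": 0, "wx": 0, "wy": 0, "wz": 0},
  {"tx": 0.2, "ty": 1.4, "tz": 0, "wx": 0, "wy": 0, "wz": 0},
])

```text
time_s: 26.37
ee_pos: [496.0, -338.0, 93.1]
ee_rot: [-180.0, 0.1, 3.1]
force: [-0.0, 0.4, -1.0]
gripper_width: 40.4
gripper_force: 24.6
```

>>> move_arm([
  {"tx": 0, "ty": 0, "tz": 0, "wx": 0, "wy": 0, "wz": 0},
  {"tx": 0, "ty": 0, "tz": 0, "wx": 0, "wy": 0, "wz": 0},
  {"tx": 0, "ty": 0, "tz": 0, "wx": 0, "wy": 0, "wz": 0},
  {"tx": 0, "ty": 0, "tz": 0, "wx": 0, "wy": 0, "wz": 0},
])

```text
time_s: 26.7
ee_pos: [496.0, -333.5, 94.6]
ee_rot: [-179.9, 0.1, 3.3]
force: [0.4, 0.4, -1.5]
gripper_width: 40.6
gripper_force: 24.6
```

```bash
python3 -c "
from h import *
go(496,-336,26.5,2.7)"
```

```text
now [ 496.  -333.5   94.6] [-1.799e+02  1.000e-01  3.300e+00] tool cm: tx -0.02 ty 0.25 tz 6.81 wz 0.010
```

>>> move_arm([
  {"tx": 0, "ty": 0.2, "tz": 2, "wx": 0, "wy": 0, "wz": 0},
  {"tx": 0, "ty": 0, "tz": 2.4, "wx": 0, "wy": 0, "wz": 0},
  {"tx": 0, "ty": 0, "tz": 1.3, "wx": 0, "wy": 0, "wz": 0},
  {"tx": 0, "ty": 0, "tz": 0.8, "wx": 0, "wy": 0, "wz": 0},
  {"tx": 0, "ty": 0, "tz": 0.3, "wx": 0, "wy": 0, "wz": 0},
  {"tx": 0, "ty": 0, "tz": 0, "wx": 0, "wy": 0, "wz": 0},
  {"tx": 0, "ty": 0, "tz": 0, "wx": 0, "wy": 0, "wz": 0},
])

```text
time_s: 27.28
ee_pos: [497.2, -337.3, 27.8]
ee_rot: [180.0, -0.1, 3.2]
force: [-0.5, -0.0, -0.5]
gripper_width: 40.3
gripper_force: 24.6
```

>>> move_arm([
  {"tx": 0, "ty": 0, "tz": 0, "wx": 0, "wy": 0, "wz": 0},
  {"tx": 0, "ty": 0, "tz": 0, "wx": 0, "wy": 0, "wz": 0},
  {"tx": 0, "ty": 0, "tz": 0, "wx": 0, "wy": 0, "wz": 0},
  {"tx": 0, "ty": 0, "tz": 0, "wx": 0, "wy": 0, "wz": 0},
  {"tx": 0, "ty": 0, "tz": -1, "wx": 0, "wy": 0, "wz": 0},
  {"tx": 0, "ty": 0, "tz": -3, "wx": 0, "wy": 0, "wz": 0},
  {"tx": 0, "ty": 0, "tz": -4, "wx": 0, "wy": 0, "wz": 0},
  {"tx": 0, "ty": 0, "tz": -3, "wx": 0, "wy": 0, "wz": 0},
  {"tx": 0, "ty": 0, "tz": 0, "wx": 0, "wy": 0, "wz": 0},
  {"tx": 0, "ty": 0, "tz": 0, "wx": 0, "wy": 0, "wz": 0},
], gripper=5.8)

```text
time_s: 28.12
ee_pos: [497.7, -338.2, 140.0]
ee_rot: [179.8, -0.3, 3.2]
force: [0.5, -0.2, 0.1]
gripper_width: 58.2
gripper_force: 0.0
```

```bash
python3 -c "
from h import *
feet(grab_frame('top'));feet(grab_frame('side'));go(662,-46,110,90)"
```

```text
[167.5 258.5] [17. 21.] 90.0 283.0 [552. 340.  50.]
 [214.8 253.4] [20.6 16.1] 26.6 262.0 [565. 230.  50.]
 [332. 213.] [18. 16.] 90.0 269.5 [663. -44.  50.]
 [377.2 389.5] [37.2 35.2] 56.3 1034.0 [ 492. -343.   50.]
 [276.  198.5] [13. 14.] 90.0 149.0 [569. 239.  50.]
 [256. 185.] [24. 14.] 90.0 296.5 [548. 324.  50.]
now [ 496.  -336.9  136.6] [-1.8e+02  1.0e-01  3.2e+00] tool cm: tx 18.20 ty -28.12 tz 2.66 wz -1.515
```

>>> move_arm([
  {"tx": 0, "ty": -1.6, "tz": 0, "wx": 0, "wy": 0, "wz": 0},
  {"tx": 0, "ty": -3.8, "tz": 0, "wx": 0, "wy": 0, "wz": 0},
  {"tx": 0, "ty": -3.8, "tz": 0, "wx": 0, "wy": 0, "wz": 0},
  {"tx": 0, "ty": -3.8, "tz": 0, "wx": 0, "wy": 0, "wz": 0},
  {"tx": 0, "ty": -3.8, "tz": 0, "wx": 0, "wy": 0, "wz": 0},
  {"tx": 0, "ty": -3.8, "tz": 0, "wx": 0, "wy": 0, "wz": 0},
  {"tx": 0, "ty": -3.8, "tz": 0, "wx": 0, "wy": 0, "wz": 0},
  {"tx": 0, "ty": -3, "tz": 0, "wx": 0, "wy": 0, "wz": 0},
  {"tx": 0, "ty": -1.7, "tz": 0, "wx": 0, "wy": 0, "wz": 0},
  {"tx": 0, "ty": 0, "tz": 0, "wx": 0, "wy": 0, "wz": -0.12},
  {"tx": 0, "ty": 0, "tz": 0, "wx": 0, "wy": 0, "wz": -0.12},
  {"tx": 0, "ty": 0, "tz": 0, "wx": 0, "wy": 0, "wz": -0.12},
], gripper=7)

```text
time_s: 29.22
ee_pos: [478.7, -45.3, 135.6]
ee_rot: [-179.9, 0.2, 24.3]
force: [0.2, 0.5, -0.6]
gripper_width: 69.7
gripper_force: 0.0
```

>>> move_arm([
  {"tx": 0, "ty": 0, "tz": 0, "wx": 0, "wy": 0, "wz": -0.12},
  {"tx": 0, "ty": 0, "tz": 0, "wx": 0, "wy": 0, "wz": -0.12},
  {"tx": 0, "ty": 0, "tz": 0, "wx": 0, "wy": 0, "wz": -0.12},
  {"tx": 0, "ty": 0, "tz": 0, "wx": 0, "wy": 0, "wz": -0.12},
  {"tx": 0, "ty": 0, "tz": 0, "wx": 0, "wy": 0, "wz": -0.12},
  {"tx": 0, "ty": 0, "tz": 0, "wx": 0, "wy": 0, "wz": -0.12},
  {"tx": 0, "ty": 0, "tz": 0, "wx": 0, "wy": 0, "wz": -0.12},
  {"tx": 0, "ty": 0, "tz": 0, "wx": 0, "wy": 0, "wz": -0.12},
  {"tx": 0, "ty": 0, "tz": 0, "wx": 0, "wy": 0, "wz": -0.12},
  {"tx": 0, "ty": 0, "tz": 0, "wx": 0, "wy": 0, "wz": -0.05},
  {"tx": 0, "ty": 0, "tz": 0, "wx": 0, "wy": 0, "wz": 0},
  {"tx": 0, "ty": 0, "tz": 0, "wx": 0, "wy": 0, "wz": 0},
])

```text
time_s: 30.22
ee_pos: [479.2, -46.2, 135.9]
ee_rot: [-179.9, -0.0, 88.5]
force: [0.1, -0.4, -0.2]
gripper_width: 69.9
gripper_force: 0.0
```

```bash
python3 -c "
from h import *
feet(grab_frame('side'));go(662,-46,90,88.5)"
```

```text
[395.6 387.7] [37.6 37.1] 63.4 1080.0 [ 520. -354.   50.]
 [366.5 257.5] [31. 23.] 90.0 576.0 [651. -63.  50.]
 [252.5 183. ] [18.  7.] 90.0 113.0 [543. 338.  50.]
now [479.5 -46.3 136.1] [-179.9   -0.    88.5] tool cm: tx 0.50 ty 18.25 tz 4.61 wz 0.000
```

>>> move_arm([
  {"tx": 0.1, "ty": 1.7, "tz": 0, "wx": 0, "wy": 0, "wz": 0},
  {"tx": 0.1, "ty": 3.5, "tz": 0, "wx": 0, "wy": 0, "wz": 0},
  {"tx": 0.1, "ty": 3.5, "tz": 0, "wx": 0, "wy": 0, "wz": 0},
  {"tx": 0.1, "ty": 3.5, "tz": 0.5, "wx": 0, "wy": 0, "wz": 0},
  {"tx": 0.1, "ty": 3.5, "tz": 1, "wx": 0, "wy": 0, "wz": 0},
  {"tx": 0, "ty": 2.6, "tz": 1.5, "wx": 0, "wy": 0, "wz": 0},
  {"tx": 0, "ty": 0, "tz": 1.5, "wx": 0, "wy": 0, "wz": 0},
  {"tx": 0, "ty": 0, "tz": 0, "wx": 0, "wy": 0, "wz": 0},
  {"tx": 0, "ty": 0, "tz": 0, "wx": 0, "wy": 0, "wz": 0},
  {"tx": 0, "ty": 0, "tz": 0, "wx": 0, "wy": 0, "wz": 0},
])

```text
time_s: 31.1
ee_pos: [662.9, -46.2, 92.4]
ee_rot: [-180.0, -0.0, 88.5]
force: [0.7, 0.1, 0.5]
gripper_width: 70.1
gripper_force: 0.0
```

```bash
python3 -c "
from h import *
f=grab_frame('top');g=grab_frame('side')
feet(f);go(662,-46,18,88.5)
print(proj(g,np.array([497,-337,38])),proj(f,np.array([497,-337,62])))
a=cv2.resize(f['color'][160:360,310:530],None,fx=2,fy=2);b=cv2.resize(g['color'][220:460,250:500],None,fx=400/240,fy=400/240)
cv2.imwrite('pics/f.png',np.hstack([a,b[:400]])[:,:,::-1])"
```

```text
[463.  272.5] [17. 20.] 90.0 322.5 [ 524. -348.   50.]
 [167.4 258.3] [22.5 16.1] 18.4 287.0 [553. 340.  50.]
 [212.5 251.5] [15. 15.] 90.0 184.0 [569. 235.  50.]
now [663.4 -46.3  93.4] [179.9  -0.   88.5] tool cm: tx 0.03 ty -0.14 tz 7.54 wz 0.001
(np.float64(376.8006362782423), np.float64(389.3751332495837)) (np.float64(459.57935334745184), np.float64(283.9325663204449))
```

View pics/f.png

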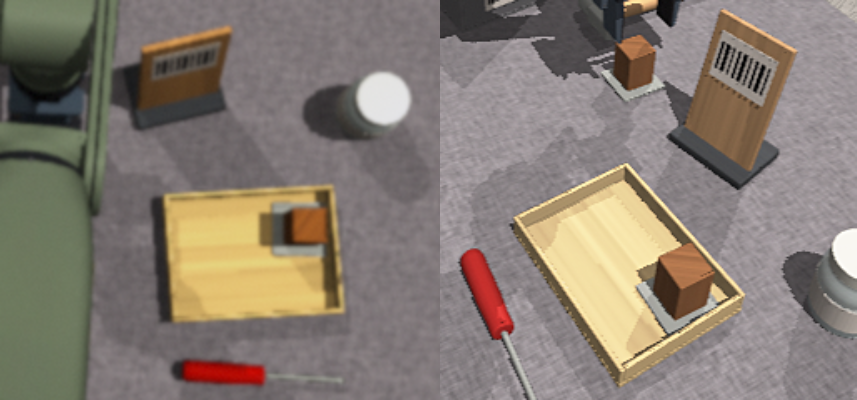

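The picture shows that square foot was knocked about 3 cm but still stands in the tray, near its +x/-y corner. No repair is needed, so I'll carry on with the last square.

>>> move_arm([
  {"tx": 0, "ty": -0.1, "tz": 2.2, "wx": 0, "wy": 0, "wz": 0},
  {"tx": 0, "ty": 0, "tz": 2.7, "wx": 0, "wy": 0, "wz": 0},
  {"tx": 0, "ty": 0, "tz": 1.7, "wx": 0, "wy": 0, "wz": 0},
  {"tx": 0, "ty": 0, "tz": 0.8, "wx": 0, "wy": 0, "wz": 0},
  {"tx": 0, "ty": 0, "tz": 0, "wx": 0, "wy": 0, "wz": 0},
  {"tx": 0, "ty": 0, "tz": 0, "wx": 0, "wy": 0, "wz": 0},
])

```text
time_s: 31.7
ee_pos: [662.9, -46.4, 19.1]
ee_rot: [179.9, -0.0, 88.6]
force: [0.2, -0.3, 0.8]
gripper_width: 70.2
gripper_force: 0.0
```

>>> move_arm([
  {"tx": 0, "ty": 0, "tz": 0, "wx": 0, "wy": 0, "wz": 0},
  {"tx": 0, "ty": 0, "tz": 0, "wx": 0, "wy": 0, "wz": 0},
  {"tx": 0, "ty": 0, "tz": 0, "wx": 0, "wy": 0, "wz": 0},
  {"tx": 0, "ty": 0, "tz": 0, "wx": 0, "wy": 0, "wz": 0},
  {"tx": 0, "ty": 0, "tz": 0, "wx": 0, "wy": 0, "wz": 0},
  {"tx": 0, "ty": 0, "tz": 0, "wx": 0, "wy": 0, "wz": 0},
  {"tx": 0, "ty": 0, "tz": 0, "wx": 0, "wy": 0, "wz": 0},
], gripper=2.5)

```text
time_s: 32.28
ee_pos: [662.4, -46.3, 18.5]
ee_rot: [180.0, -0.0, 88.6]
force: [-1.5, 0.6, 4.2]
gripper_width: 39.9
gripper_force: 25.0
```

>>> move_arm([
  {"tx": 0, "ty": 0, "tz": -2, "wx": 0, "wy": 0, "wz": 0},
  {"tx": 0, "ty": 0, "tz": -3, "wx": 0, "wy": 0, "wz": 0},
  {"tx": 0, "ty": 0, "tz": -3, "wx": 0, "wy": 0, "wz": 0},
  {"tx": 0, "ty": -2.5, "tz": 0, "wx": 0, "wy": 0, "wz": 0},
  {"tx": 0, "ty": -3.5, "tz": 0, "wx": 0, "wy": 0, "wz": 0},
  {"tx": 0, "ty": -3.5, "tz": 0, "wx": 0, "wy": 0, "wz": 0},
  {"tx": 0, "ty": -3.5, "tz": 0, "wx": 0, "wy": 0, "wz": 0},
  {"tx": 0, "ty": -2.5, "tz": 0, "wx": 0, "wy": 0, "wz": 0},
  {"tx": 0, "ty": -1.5, "tz": 0, "wx": 0, "wy": 0, "wz": -0.07},
  {"tx": 0, "ty": 0, "tz": 0, "wx": 0, "wy": 0, "wz": 0},
  {"tx": 0, "ty": 0, "tz": 0, "wx": 0, "wy": 0, "wz": 0},
  {"tx": 0, "ty": 0, "tz": 0, "wx": 0, "wy": 0, "wz": 0},
])

```text
time_s: 33.28
ee_pos: [494.0, -42.2, 98.2]
ee_rot: [179.9, 0.0, 92.5]
force: [0.0, -0.4, -1.1]
gripper_width: 39.7
gripper_force: 25.0
```

```bash
python3 -c "
from h import *
go(489,-246,100,92.7)"
```

```text
now [494.  -42.2  98.2] [179.9   0.   92.5] tool cm: tx -20.34 ty -1.39 tz -0.18 wz -0.003
```

>>> move_arm([
  {"tx": -1.6, "ty": -0.2, "tz": 0, "wx": 0, "wy": 0, "wz": 0},
  {"tx": -3.4, "ty": -0.2, "tz": 0, "wx": 0, "wy": 0, "wz": 0},
  {"tx": -3.4, "ty": -0.2, "tz": 0, "wx": 0, "wy": 0, "wz": 0},
  {"tx": -3.4, "ty": -0.2, "tz": 0, "wx": 0, "wy": 0, "wz": 0},
  {"tx": -3.4, "ty": -0.2, "tz": 0, "wx": 0, "wy": 0, "wz": 0},
  {"tx": -3.0, "ty": -0.2, "tz": 0, "wx": 0, "wy": 0, "wz": 0},
  {"tx": -1.8, "ty": -0.2, "tz": 0, "wx": 0, "wy": 0, "wz": 0},
  {"tx": 0, "ty": 0, "tz": 0, "wx": 0, "wy": 0, "wz": 0},
  {"tx": 0, "ty": 0, "tz": 0, "wx": 0, "wy": 0, "wz": 0},
  {"tx": 0, "ty": 0, "tz": 0, "wx": 0, "wy": 0, "wz": 0},
  {"tx": 0, "ty": 0, "tz": 0, "wx": 0, "wy": 0, "wz": 0},
])

```text
time_s: 34.2
ee_pos: [487.8, -241.5, 97.7]
ee_rot: [-180.0, -0.0, 92.6]
force: [-0.3, -0.0, -0.9]
gripper_width: 39.9
gripper_force: 25.0
```

```bash
python3 -c "
from h import *
go(489,-246,25,92.7);feet(grab_frame('side'))"
```

```text
now [ 487.8 -241.5   97.7] [-180.    -0.    92.6] tool cm: tx -0.46 ty 0.10 tz 7.27 wz -0.001
 [395.8 387.6] [37.6 36.7] 63.4 1082.5 [ 521. -354.   50.]
 [351.1 323.7] [20.8 37.9] 3.6 553.0 [ 526. -207.   50.]
 [276.  198.5] [13. 14.] 90.0 150.0 [569. 239.  50.]
 [256. 185.] [24. 14.] 90.0 297.5 [548. 324.  50.]
```

>>> move_arm([
  {"tx": -0.4, "ty": 0.1, "tz": 2, "wx": 0, "wy": 0, "wz": 0},
  {"tx": 0, "ty": 0, "tz": 2.6, "wx": 0, "wy": 0, "wz": 0},
  {"tx": 0, "ty": 0, "tz": 1.5, "wx": 0, "wy": 0, "wz": 0},
  {"tx": 0, "ty": 0, "tz": 0.8, "wx": 0, "wy": 0, "wz": 0},
  {"tx": 0, "ty": 0, "tz": 0.3, "wx": 0, "wy": 0, "wz": 0},
  {"tx": 0, "ty": 0, "tz": 0, "wx": 0, "wy": 0, "wz": 0},
  {"tx": 0, "ty": 0, "tz": 0, "wx": 0, "wy": 0, "wz": 0},
])

```text
time_s: 34.83
ee_pos: [489.5, -246.5, 26.7]
ee_rot: [179.9, 0.0, 92.6]
force: [-0.3, 0.7, -1.4]
gripper_width: 39.8
gripper_force: 25.0
```

>>> move_arm([
  {"tx": 0, "ty": 0, "tz": 0, "wx": 0, "wy": 0, "wz": 0},
  {"tx": 0, "ty": 0, "tz": 0, "wx": 0, "wy": 0, "wz": 0},
  {"tx": 0, "ty": 0, "tz": 0, "wx": 0, "wy": 0, "wz": 0},
  {"tx": 0, "ty": 0, "tz": 0, "wx": 0, "wy": 0, "wz": 0},
  {"tx": 0, "ty": 0, "tz": -1, "wx": 0, "wy": 0, "wz": 0},
  {"tx": 0, "ty": 0, "tz": -3, "wx": 0, "wy": 0, "wz": 0},
  {"tx": 0, "ty": 0, "tz": -4, "wx": 0, "wy": 0, "wz": 0},
  {"tx": 0, "ty": 0, "tz": -4, "wx": 0, "wy": 0, "wz": 0},
  {"tx": 0, "ty": 0, "tz": -4, "wx": 0, "wy": 0, "wz": 0},
  {"tx": 0, "ty": 0, "tz": -4, "wx": 0, "wy": 0, "wz": 0},
  {"tx": 0, "ty": 0, "tz": -3, "wx": 0, "wy": 0, "wz": 0},
], gripper=5.8)

```text
time_s: 35.75
ee_pos: [489.0, -246.7, 260.8]
ee_rot: [179.7, 0.1, 92.6]
force: [0.6, -0.3, 0.1]
gripper_width: 57.9
gripper_force: 0.0
```

>>> move_arm([
  {"tx": 2, "ty": 0, "tz": 0, "wx": 0, "wy": 0, "wz": 0.12},
  {"tx": 3, "ty": 0, "tz": 0, "wx": 0, "wy": 0, "wz": 0},
  {"tx": 3.5, "ty": 0, "tz": 0, "wx": 0, "wy": 0, "wz": 0},
  {"tx": 3.5, "ty": 0, "tz": 0, "wx": 0, "wy": 0, "wz": 0},
  {"tx": 3.5, "ty": 0, "tz": 0, "wx": 0, "wy": 0, "wz": 0},
  {"tx": 3.5, "ty": 0, "tz": 0, "wx": 0, "wy": 0, "wz": 0},
  {"tx": 2.5, "ty": 0, "tz": 0, "wx": 0, "wy": 0, "wz": 0},
  {"tx": 0, "ty": 0, "tz": 0, "wx": 0, "wy": 0, "wz": 0.12},
  {"tx": 0, "ty": 0, "tz": 0, "wx": 0, "wy": 0, "wz": 0.12},
  {"tx": 0, "ty": 0, "tz": 0, "wx": 0, "wy": 0, "wz": 0.12},
  {"tx": 0, "ty": 0, "tz": 0, "wx": 0, "wy": 0, "wz": 0.12},
  {"tx": 0, "ty": 0, "tz": 0, "wx": 0, "wy": 0, "wz": 0.12},
], gripper=0)

```text
time_s: 36.75
ee_pos: [502.1, -31.9, 256.8]
ee_rot: [180.0, -0.0, 51.0]
force: [0.5, -0.8, -0.5]
gripper_width: 0.9
gripper_force: 0.0
```

>>> move_arm([
  {"tx": 0, "ty": 0, "tz": 0, "wx": 0, "wy": 0, "wz": 0.12},
  {"tx": 0, "ty": 0, "tz": 0, "wx": 0, "wy": 0, "wz": 0.12},
  {"tx": 0, "ty": 0, "tz": 0, "wx": 0, "wy": 0, "wz": 0.12},
  {"tx": 0, "ty": 0, "tz": 0, "wx": 0, "wy": 0, "wz": 0.12},
  {"tx": 0, "ty": 0, "tz": 0, "wx": 0, "wy": 0, "wz": 0.12},
  {"tx": 0, "ty": 0, "tz": 0, "wx": 0, "wy": 0, "wz": 0.12},
  {"tx": 0, "ty": 0, "tz": 0, "wx": 0, "wy": 0, "wz": 0.06},
  {"tx": 0, "ty": 0, "tz": 0, "wx": 0, "wy": 0, "wz": 0},
  {"tx": 0, "ty": 0, "tz": 0, "wx": 0, "wy": 0, "wz": 0},
])

```text
time_s: 37.5
ee_pos: [502.2, -32.1, 256.6]
ee_rot: [180.0, -0.0, 6.7]
force: [0.2, -0.4, -0.2]
gripper_width: 0.6
gripper_force: 0.0
```

```bash
python3 -c "
from h import *
feet(grab_frame('top'));feet(grab_frame('side'));go(707,100,200,6.6)"
```

```text
[418.5 286.5] [17. 19.] 90.0 291.5 [ 491. -245.   50.]
 [464.  272.5] [17. 18.] 90.0 302.0 [ 524. -350.   50.]
 [167.4 258.3] [22.5 16.1] 18.4 287.0 [553. 340.  50.]
 [214.6 253.3] [21.  16.1] 26.6 260.5 [565. 230.  50.]
 [395.6 387.7] [37.6 37.1] 63.4 1081.5 [ 520. -354.   50.]
 [345.7 350. ] [36.2 32.6] 65.6 908.5 [ 487. -253.   50.]
 [276.  198.5] [13. 14.] 90.0 149.0 [569. 239.  50.]
 [256. 185.] [24. 14.] 90.0 298.5 [548. 324.  50.]
now [502.3 -32.  256.3] [-180.    -0.     6.7] tool cm: tx 21.88 ty -10.72 tz 5.63 wz 0.002
```

>>> move_arm([
  {"tx": 1.5, "ty": -0.8, "tz": 0, "wx": 0, "wy": 0, "wz": 0},
  {"tx": 3.1, "ty": -1.5, "tz": 0, "wx": 0, "wy": 0, "wz": 0},
  {"tx": 3.1, "ty": -1.5, "tz": 0, "wx": 0, "wy": 0, "wz": 0},
  {"tx": 3.1, "ty": -1.5, "tz": 0, "wx": 0, "wy": 0, "wz": 0},
  {"tx": 3.1, "ty": -1.5, "tz": 0, "wx": 0, "wy": 0, "wz": 0},
  {"tx": 3.1, "ty": -1.5, "tz": 0, "wx": 0, "wy": 0, "wz": 0},
  {"tx": 3.1, "ty": -1.5, "tz": 1.5, "wx": 0, "wy": 0, "wz": 0},
  {"tx": 1.8, "ty": -0.9, "tz": 2, "wx": 0, "wy": 0, "wz": 0},
  {"tx": 0, "ty": 0, "tz": 2.1, "wx": 0, "wy": 0, "wz": 0},
  {"tx": 0, "ty": 0, "tz": 0, "wx": 0, "wy": 0, "wz": 0},
  {"tx": 0, "ty": 0, "tz": 0, "wx": 0, "wy": 0, "wz": 0},
  {"tx": 0, "ty": 0, "tz": 0, "wx": 0, "wy": 0, "wz": 0},
])

```text
time_s: 38.6
ee_pos: [707.7, 99.3, 201.5]
ee_rot: [180.0, -0.1, 6.6]
force: [0.7, 0.5, 0.4]
gripper_width: 0.7
gripper_force: 0.0
```

```bash
python3 -c "
from h import *
go(707,257,200,6.6);print(env.state()['qpos'].round(0))
f=grab_frame('top');cv2.imwrite('pics/g.png',cv2.resize(f['color'][120:360,100:360],None,fx=2,fy=2)[:,:,::-1])"
```

```text
now [707.7  99.3 201.5] [ 1.8e+02 -1.0e-01  6.6e+00] tool cm: tx 1.75 ty -15.68 tz 0.15 wz 0.001
[ 7. 32. 70. -0. 78. 90.]
```

View pics/g.png

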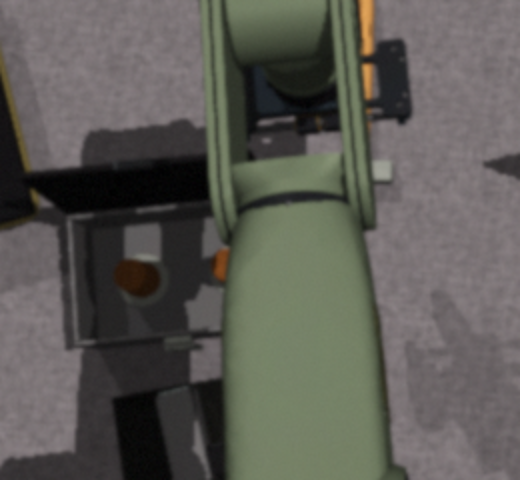

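The arm is behind the lid on the +x side at its -y end, and the lid is untouched. I'll slide along +y, then push.

>>> move_arm([
  {"tx": 0.3, "ty": -1.6, "tz": 0, "wx": 0, "wy": 0, "wz": 0},
  {"tx": 0.4, "ty": -3, "tz": 0, "wx": 0, "wy": 0, "wz": 0},
  {"tx": 0.4, "ty": -3, "tz": 0, "wx": 0, "wy": 0, "wz": 0},
  {"tx": 0.4, "ty": -3, "tz": 0, "wx": 0, "wy": 0, "wz": 0},
  {"tx": 0.2, "ty": -3, "tz": 0, "wx": 0, "wy": 0, "wz": 0},
  {"tx": 0, "ty": -2, "tz": 0, "wx": 0, "wy": 0, "wz": 0},
  {"tx": 0, "ty": 0, "tz": 0, "wx": 0, "wy": 0, "wz": 0},
  {"tx": 0, "ty": 0, "tz": 0, "wx": 0, "wy": 0, "wz": 0},
  {"tx": 0, "ty": 0, "tz": 0, "wx": 0, "wy": 0, "wz": 0},
])

```text
time_s: 39.4
ee_pos: [706.5, 256.3, 201.1]
ee_rot: [180.0, -0.1, 6.6]
force: [-0.6, 0.5, -0.4]
gripper_width: 0.4
gripper_force: 0.0
```

>>> move_arm([
  {"tx": -1, "ty": 0, "tz": 0, "wx": 0, "wy": 0, "wz": 0},
  {"tx": -1, "ty": 0, "tz": 0, "wx": 0, "wy": 0, "wz": 0},
  {"tx": -1, "ty": 0, "tz": 0, "wx": 0, "wy": 0, "wz": 0},
  {"tx": -0.8, "ty": 0, "tz": 0, "wx": 0, "wy": 0, "wz": 0},
  {"tx": -0.8, "ty": 0, "tz": 0, "wx": 0, "wy": 0, "wz": 0},
  {"tx": -0.8, "ty": 0, "tz": 0, "wx": 0, "wy": 0, "wz": 0},
  {"tx": -0.8, "ty": 0, "tz": 0, "wx": 0, "wy": 0, "wz": 0},
  {"tx": -0.8, "ty": 0, "tz": 0, "wx": 0, "wy": 0, "wz": 0},
])

```text
time_s: 40.07
ee_pos: [636.6, 247.7, 200.1]
ee_rot: [180.0, -0.0, 6.6]
force: [1.6, -0.0, -1.1]
gripper_width: 0.4
gripper_force: 1.0
```

```bash
python3 -c "
from h import *
# targets rel hinge at local y -45: X=-8,Z=114
go(637.7-8,249-1,200,6.6)"
```

```text
now [636.6 247.7 200.1] [180.   -0.    6.6] tool cm: tx -0.68 ty -0.11 tz 0.01 wz 0.000
```

>>> move_arm([
  {"tx": -0.8, "ty": 0, "tz": 0, "wx": 0, "wy": 0, "wz": 0},
  {"tx": -1.2, "ty": 0, "tz": 0.2, "wx": 0, "wy": 0, "wz": 0},
  {"tx": -1.2, "ty": 0, "tz": 0.2, "wx": 0, "wy": 0, "wz": 0},
  {"tx": -1.1, "ty": 0, "tz": 0.3, "wx": 0, "wy": 0, "wz": 0},
  {"tx": -1.1, "ty": 0, "tz": 0.6, "wx": 0, "wy": 0, "wz": 0},
  {"tx": -1.1, "ty": 0, "tz": 0.7, "wx": 0, "wy": 0, "wz": 0},
  {"tx": -1.0, "ty": 0, "tz": 0.8, "wx": 0, "wy": 0, "wz": 0},
])

```text
time_s: 40.65
ee_pos: [561.2, 240.1, 171.8]
ee_rot: [-179.9, -0.0, 6.6]
force: [1.9, -0.1, 1.1]
gripper_width: 0.4
gripper_force: 0.6
```

>>> move_arm([
  {"tx": -0.8, "ty": 0, "tz": 0.9, "wx": 0, "wy": 0, "wz": 0},
  {"tx": -0.8, "ty": 0, "tz": 1, "wx": 0, "wy": 0, "wz": 0},
  {"tx": -0.8, "ty": 0, "tz": 1, "wx": 0, "wy": 0, "wz": 0},
  {"tx": -0.5, "ty": 0, "tz": 1, "wx": 0, "wy": 0, "wz": 0},
  {"tx": -0.4, "ty": 0, "tz": 1, "wx": 0, "wy": 0, "wz": 0},
  {"tx": -0.3, "ty": 0, "tz": 1, "wx": 0, "wy": 0, "wz": 0},
  {"tx": 0, "ty": 0, "tz": 0, "wx": 0, "wy": 0, "wz": 0},
])

```text
time_s: 41.23
ee_pos: [523.5, 235.1, 110.9]
ee_rot: [180.0, 0.4, 6.6]
force: [-0.6, -0.6, -0.6]
gripper_width: 0.1
gripper_force: 0.0
```

```bash
python3 -c "
from h import *
go(637.7-111,249-13,94,6.6)
f=grab_frame('side');cv2.imwrite('pics/i.png',cv2.resize(f['color'][50:290,140:400],None,fx=2.3,fy=2.3)[:,:,::-1])"
```

```text
now [523.5 235.1 110.9] [180.    0.4   6.6] tool cm: tx 0.33 ty -0.06 tz 1.69 wz 0.001
```

View pics/i.png

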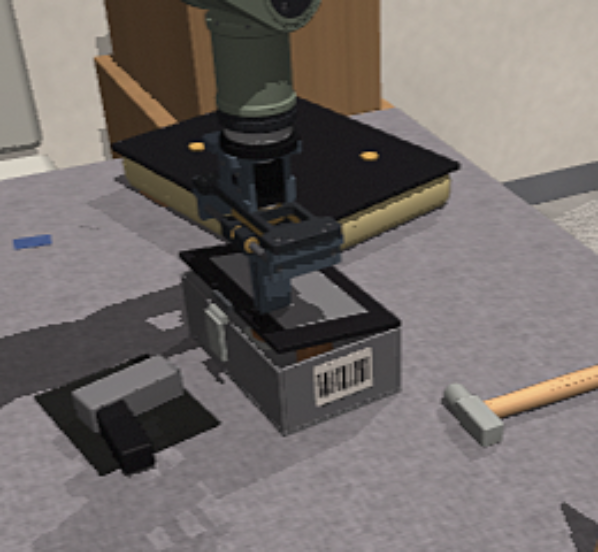

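The lid is nearly down at about (290,300) in the crop, and the fingers are on it near the front edge. I'll press it gently past the catch.

>>> move_arm([
  {"tx": 0, "ty": 0, "tz": 0.4, "wx": 0, "wy": 0, "wz": 0},
  {"tx": 0, "ty": 0, "tz": 0.4, "wx": 0, "wy": 0, "wz": 0},
  {"tx": 0, "ty": 0, "tz": 0.3, "wx": 0, "wy": 0, "wz": 0},
  {"tx": 0, "ty": 0, "tz": 0.2, "wx": 0, "wy": 0, "wz": 0},
  {"tx": 0, "ty": 0, "tz": 0, "wx": 0, "wy": 0, "wz": 0},
])

```text
time_s: 41.7
ee_pos: [526.3, 235.8, 101.1]
ee_rot: [-180.0, 0.0, 6.6]
force: [-2.0, 0.1, 7.9]
gripper_width: 0.3
gripper_force: 3.4
```

>>> move_arm([
  {"tx": 0, "ty": 0, "tz": 0.2, "wx": 0, "wy": 0, "wz": 0},
  {"tx": 0, "ty": 0, "tz": 0.1, "wx": 0, "wy": 0, "wz": 0},
  {"tx": 0, "ty": 0, "tz": 0, "wx": 0, "wy": 0, "wz": 0},
])

```text
time_s: 41.95
ee_pos: [526.0, 235.8, 97.5]
ee_rot: [-180.0, 0.1, 6.6]
force: [-2.0, 0.7, 3.4]
gripper_width: 0.0
gripper_force: 2.1
```

>>> move_arm([
  {"tx": 0, "ty": 0, "tz": 0.15, "wx": 0, "wy": 0, "wz": 0},
  {"tx": 0, "ty": 0, "tz": 0, "wx": 0, "wy": 0, "wz": 0},
  {"tx": 0, "ty": 0, "tz": 0, "wx": 0, "wy": 0, "wz": 0},
])

```text
time_s: 42.2
ee_pos: [526.7, 235.6, 95.3]
ee_rot: [-180.0, -0.0, 6.6]
force: [-1.1, -0.9, 2.3]
gripper_width: 0.6
gripper_force: 0.8
```

Force peaked at 7.9 N and then dropped, so it is past the catch. I'll press down until it bottoms.

>>> move_arm([
  {"tx": 0, "ty": 0, "tz": 0.15, "wx": 0, "wy": 0, "wz": 0},
  {"tx": 0, "ty": 0, "tz": 0.1, "wx": 0, "wy": 0, "wz": 0},
  {"tx": 0, "ty": 0, "tz": 0, "wx": 0, "wy": 0, "wz": 0},
])

```text
time_s: 42.45
ee_pos: [527.0, 235.6, 93.6]
ee_rot: [-180.0, -0.1, 6.6]
force: [-1.7, -0.5, 6.2]
gripper_width: 0.7
gripper_force: 3.2
```

>>> move_arm([
  {"tx": 0, "ty": 0, "tz": 0.15, "wx": 0, "wy": 0, "wz": 0},
  {"tx": 0, "ty": 0, "tz": 0, "wx": 0, "wy": 0, "wz": 0},
  {"tx": 0, "ty": 0, "tz": 0, "wx": 0, "wy": 0, "wz": 0},
])

```text
time_s: 42.7
ee_pos: [527.1, 235.6, 93.5]
ee_rot: [-180.0, -0.1, 6.6]
force: [-4.7, -1.6, 12.9]
gripper_width: 0.9
gripper_force: 7.0
```

It bottomed at 93.5 mm, which matches the 94 mm expected for a shut lid. I'll lift off and locate the scanner again.

>>> move_arm([
  {"tx": 0, "ty": 0, "tz": -1, "wx": 0, "wy": 0, "wz": 0},
  {"tx": 0, "ty": 0, "tz": -2.5, "wx": 0, "wy": 0, "wz": 0},
  {"tx": 0, "ty": 2.5, "tz": -2.5, "wx": 0, "wy": 0, "wz": 0},
  {"tx": 0, "ty": 3.5, "tz": 0, "wx": 0, "wy": 0, "wz": 0},
  {"tx": 0, "ty": 3.5, "tz": 0, "wx": 0, "wy": 0, "wz": 0},
  {"tx": 0, "ty": 3.5, "tz": 0, "wx": 0, "wy": 0, "wz": 0},
  {"tx": 0, "ty": 3.5, "tz": 0, "wx": 0, "wy": 0, "wz": 0},
  {"tx": 0, "ty": 3.5, "tz": 0, "wx": 0, "wy": 0, "wz": 0},
  {"tx": 0, "ty": 3, "tz": 0, "wx": 0, "wy": 0, "wz": 0},
  {"tx": 0, "ty": 0, "tz": 0, "wx": 0, "wy": 0, "wz": 0},
  {"tx": 0, "ty": 0, "tz": 0, "wx": 0, "wy": 0, "wz": 0},
])

```text
time_s: 43.62
ee_pos: [553.6, 5.6, 151.3]
ee_rot: [-180.0, -0.0, 6.5]
force: [-1.1, 0.7, -0.5]
gripper_width: 0.4
gripper_force: 0.0
```

```bash
python3 -c "
from h import *
go(379,283,130,14)
f=grab_frame('top');a=cv2.resize(f['color'][190:385,110:330],None,fx=3,fy=3,interpolation=cv2.INTER_CUBIC)
cv2.imwrite('pics/j.png',cv2.convertScaleAbs(a,alpha=2)[:,:,::-1])"
```

```text
now [553.6   5.6 151.3] [-180.    -0.     6.5] tool cm: tx -14.23 ty -29.53 tz 2.13 wz -0.132
```

View pics/j.png

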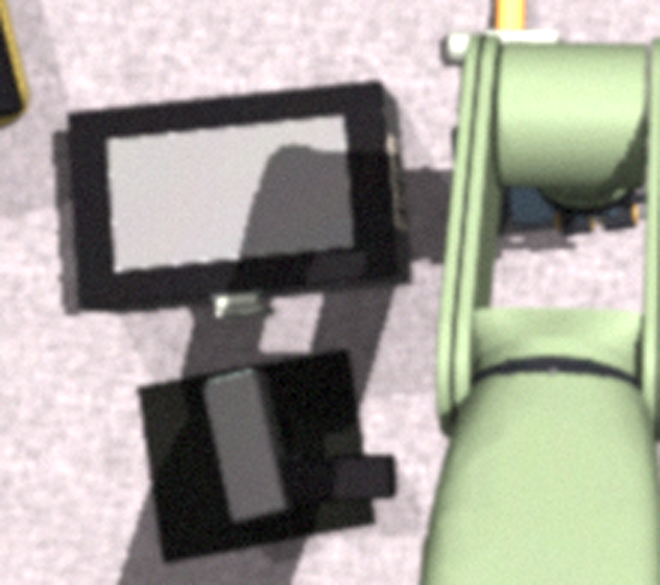

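The lid lies shut and the scanner head's centre is at crop (245,444), where I parked it at a yaw of about 14°. I'll fetch it.

>>> move_arm([
  {"tx": -0.8, "ty": -1.6, "tz": 0, "wx": 0, "wy": 0, "wz": 0},
  {"tx": -1.6, "ty": -3.3, "tz": 0, "wx": 0, "wy": 0, "wz": 0},
  {"tx": -1.6, "ty": -3.3, "tz": 0, "wx": 0, "wy": 0, "wz": 0},
  {"tx": -1.6, "ty": -3.3, "tz": 0, "wx": 0, "wy": 0, "wz": 0},
  {"tx": -1.6, "ty": -3.3, "tz": 0, "wx": 0, "wy": 0, "wz": 0},
  {"tx": -1.6, "ty": -3.3, "tz": 0, "wx": 0, "wy": 0, "wz": 0},
  {"tx": -1.6, "ty": -3.3, "tz": 0, "wx": 0, "wy": 0, "wz": 0},
  {"tx": -1.6, "ty": -3.3, "tz": 0, "wx": 0, "wy": 0, "wz": 0},
  {"tx": -1.6, "ty": -3.3, "tz": 0, "wx": 0, "wy": 0, "wz": 0},
  {"tx": -0.6, "ty": -1.5, "tz": 0, "wx": 0, "wy": 0, "wz": -0.12},
  {"tx": 0, "ty": 0, "tz": 0, "wx": 0, "wy": 0, "wz": -0.01},
  {"tx": 0, "ty": 0, "tz": 0, "wx": 0, "wy": 0, "wz": 0},
], gripper=7)

```text
time_s: 44.67
ee_pos: [377.1, 285.0, 151.5]
ee_rot: [180.0, -0.0, 14.2]
force: [0.3, -0.7, 0.1]
gripper_width: 69.2
gripper_force: 0.0
```

>>> move_arm([
  {"tx": 0, "ty": 0, "tz": 3, "wx": 0, "wy": 0, "wz": 0},
  {"tx": 0, "ty": 0, "tz": 3, "wx": 0, "wy": 0, "wz": 0},
  {"tx": 0, "ty": 0, "tz": 0, "wx": 0, "wy": 0, "wz": 0},
  {"tx": 0, "ty": 0, "tz": 0, "wx": 0, "wy": 0, "wz": 0},
])

```text
time_s: 45.0
ee_pos: [377.6, 282.6, 90.7]
ee_rot: [179.9, 0.2, 14.0]
force: [-0.1, 0.2, -0.2]
gripper_width: 69.9
gripper_force: 0.0
```

```bash
python3 -c "
from h import *
go(380,283,9,14)"
```

```text
now [377.6 282.6  90.7] [179.9   0.2  14. ] tool cm: tx 0.24 ty 0.02 tz 8.17 wz -0.001
```

>>> move_arm([
  {"tx": 0.2, "ty": 0, "tz": 2.2, "wx": 0, "wy": 0, "wz": 0},
  {"tx": 0, "ty": 0, "tz": 2.8, "wx": 0, "wy": 0, "wz": 0},
  {"tx": 0, "ty": 0, "tz": 2, "wx": 0, "wy": 0, "wz": 0},
  {"tx": 0, "ty": 0, "tz": 1.1, "wx": 0, "wy": 0, "wz": 0},
  {"tx": 0, "ty": 0, "tz": 0, "wx": 0, "wy": 0, "wz": 0},
  {"tx": 0, "ty": 0, "tz": 0, "wx": 0, "wy": 0, "wz": 0},
])

```text
time_s: 45.5
ee_pos: [381.3, 284.6, 11.6]
ee_rot: [-180.0, -0.1, 14.0]
force: [0.2, 0.2, 0.4]
gripper_width: 70.2
gripper_force: 0.0
```

>>> move_arm([
  {"tx": 0, "ty": 0, "tz": 0, "wx": 0, "wy": 0, "wz": 0},
  {"tx": 0, "ty": 0, "tz": 0, "wx": 0, "wy": 0, "wz": 0},
  {"tx": 0, "ty": 0, "tz": 0, "wx": 0, "wy": 0, "wz": 0},
  {"tx": 0, "ty": 0, "tz": 0, "wx": 0, "wy": 0, "wz": 0},
  {"tx": 0, "ty": 0, "tz": 0, "wx": 0, "wy": 0, "wz": 0},
  {"tx": 0, "ty": 0, "tz": 0, "wx": 0, "wy": 0, "wz": 0},
  {"tx": 0, "ty": 0, "tz": 0, "wx": 0, "wy": 0, "wz": 0},
  {"tx": 0, "ty": 0, "tz": 0, "wx": 0, "wy": 0, "wz": 0},
], gripper=3, force=25)

```text
time_s: 46.17
ee_pos: [380.4, 284.2, 11.2]
ee_rot: [180.0, -0.1, 14.1]
force: [0.5, -1.9, 6.1]
gripper_width: 44.0
gripper_force: 24.9
```

>>> move_arm([
  {"tx": 0, "ty": 0, "tz": -1.5, "wx": 0, "wy": 0, "wz": 0},
  {"tx": 0, "ty": 0, "tz": -3.5, "wx": 0, "wy": 0, "wz": 0},
  {"tx": 0, "ty": 0, "tz": -4, "wx": 0, "wy": 0, "wz": 0},
  {"tx": 0, "ty": 0, "tz": -3, "wx": 0, "wy": 0, "wz": 0},
  {"tx": 0, "ty": 0, "tz": 0, "wx": 0, "wy": 0, "wz": 0},
  {"tx": 0, "ty": 0, "tz": 0, "wx": 0, "wy": 0, "wz": 0},
])

```text
time_s: 46.67
ee_pos: [380.6, 284.8, 131.7]
ee_rot: [-179.9, -0.2, 14.1]
force: [-0.4, 0.2, -3.2]
gripper_width: 44.1
gripper_force: 24.9
```

>>> move_arm([
  {"tx": 0.8, "ty": 1.6, "tz": 0, "wx": 0, "wy": 0, "wz": 0},
  {"tx": 1.6, "ty": 3.4, "tz": 0, "wx": 0, "wy": 0, "wz": 0},
  {"tx": 1.6, "ty": 3.4, "tz": 0, "wx": 0, "wy": 0, "wz": 0},
  {"tx": 1.6, "ty": 3.4, "tz": 0, "wx": 0, "wy": 0, "wz": 0},
  {"tx": 1.6, "ty": 3.4, "tz": 0, "wx": 0, "wy": 0, "wz": 0},
  {"tx": 1.6, "ty": 3.4, "tz": 0, "wx": 0, "wy": 0, "wz": 0},
  {"tx": 1.6, "ty": 3.4, "tz": 0, "wx": 0, "wy": 0, "wz": 0},
  {"tx": 1.6, "ty": 3.4, "tz": 0, "wx": 0, "wy": 0, "wz": 0},
  {"tx": 1.3, "ty": 3, "tz": 0, "wx": 0, "wy": 0, "wz": 0},
  {"tx": 0.7, "ty": 1.7, "tz": 0, "wx": 0, "wy": 0, "wz": 0},
  {"tx": 0, "ty": 0, "tz": 0, "wx": 0, "wy": 0, "wz": 0},
  {"tx": 0, "ty": 0, "tz": 0, "wx": 0, "wy": 0, "wz": 0},
])

```text
time_s: 47.67
ee_pos: [587.7, 25.6, 127.6]
ee_rot: [-179.9, 0.3, 14.0]
force: [-0.7, -0.7, -1.7]
gripper_width: 44.0
gripper_force: 24.9
```

>>> move_arm([
  {"tx": 0, "ty": 0, "tz": 0, "wx": 0, "wy": 0, "wz": -0.12},
  {"tx": 0, "ty": 0, "tz": 0, "wx": 0, "wy": 0, "wz": -0.12},
  {"tx": 0, "ty": 0, "tz": 0, "wx": 0, "wy": 0, "wz": -0.12},
  {"tx": 0, "ty": 0, "tz": 0, "wx": 0, "wy": 0, "wz": -0.12},
  {"tx": 0, "ty": 0, "tz": 0, "wx": 0, "wy": 0, "wz": -0.12},
  {"tx": 0, "ty": 0, "tz": 0, "wx": 0, "wy": 0, "wz": -0.12},
  {"tx": 0, "ty": 0, "tz": 0, "wx": 0, "wy": 0, "wz": -0.12},
  {"tx": 0, "ty": 0, "tz": 0, "wx": 0, "wy": 0, "wz": -0.12},
  {"tx": 0, "ty": 0, "tz": 0, "wx": 0, "wy": 0, "wz": -0.12},
  {"tx": 0, "ty": 0, "tz": 0, "wx": 0, "wy": 0, "wz": -0.12},
  {"tx": 0, "ty": 0, "tz": 0, "wx": 0, "wy": 0, "wz": -0.12},
  {"tx": 0, "ty": 0, "tz": 0, "wx": 0, "wy": 0, "wz": -0.12},
])

```text
time_s: 48.67
ee_pos: [587.0, 27.9, 129.0]
ee_rot: [-179.8, -0.1, 97.0]
force: [-1.7, 0.3, -1.7]
gripper_width: 43.8
gripper_force: 24.9
```

```bash
python3 -c "
from h import *
go(588,25,37,96.6)"
```

```text
now [587.   27.9 129. ] [-1.798e+02 -1.000e-01  9.700e+01] tool cm: tx -0.30 ty 0.07 tz 9.20 wz 0.007
```

>>> move_arm([
  {"tx": -0.3, "ty": 0, "tz": 2, "wx": 0, "wy": 0, "wz": 0},
  {"tx": 0, "ty": 0, "tz": 3, "wx": 0, "wy": 0, "wz": 0},
  {"tx": 0, "ty": 0, "tz": 2.5, "wx": 0, "wy": 0, "wz": 0},
  {"tx": 0, "ty": 0, "tz": 1.5, "wx": 0, "wy": 0, "wz": 0},
  {"tx": 0, "ty": 0, "tz": 0, "wx": 0, "wy": 0, "wz": 0},
  {"tx": 0, "ty": 0, "tz": 0, "wx": 0, "wy": 0, "wz": 0},
  {"tx": 0, "ty": 0, "tz": 0, "wx": 0, "wy": 0, "wz": 0},
  {"tx": 0, "ty": 0, "tz": 0, "wx": 0, "wy": 0, "wz": 0},
  {"tx": 0, "ty": 0, "tz": 0, "wx": 0, "wy": 0, "wz": 0},
  {"tx": 0, "ty": 0, "tz": 0, "wx": 0, "wy": 0, "wz": 0},
  {"tx": 0, "ty": 0, "tz": 0, "wx": 0, "wy": 0, "wz": 0},
  {"tx": 0, "ty": 0, "tz": 0, "wx": 0, "wy": 0, "wz": 0},
])

```text
time_s: 49.67
ee_pos: [589.5, 23.3, 40.9]
ee_rot: [180.0, -0.0, 96.6]
force: [-0.5, -0.2, -2.3]
gripper_width: 44.1
gripper_force: 24.9
```

>>> move_arm([
  {"tx": 0, "ty": 0, "tz": 0, "wx": 0, "wy": 0, "wz": 0},
  {"tx": 0, "ty": 0, "tz": 0, "wx": 0, "wy": 0, "wz": 0},
  {"tx": 0, "ty": 0, "tz": 0, "wx": 0, "wy": 0, "wz": 0},
  {"tx": 0, "ty": 0, "tz": 0, "wx": 0, "wy": 0, "wz": 0},
  {"tx": 0, "ty": 0, "tz": 0, "wx": 0, "wy": 0, "wz": 0},
  {"tx": 0, "ty": 0, "tz": 0, "wx": 0, "wy": 0, "wz": 0},
  {"tx": 0, "ty": 0, "tz": 0, "wx": 0, "wy": 0, "wz": 0},
  {"tx": 0, "ty": 0, "tz": 0, "wx": 0, "wy": 0, "wz": 0},
  {"tx": 0, "ty": 0, "tz": 0, "wx": 0, "wy": 0, "wz": 0},
  {"tx": 0, "ty": 0, "tz": 0, "wx": 0, "wy": 0, "wz": 0},
  {"tx": 0, "ty": 0, "tz": 0, "wx": 0, "wy": 0, "wz": 0},
  {"tx": 0, "ty": 0, "tz": 0, "wx": 0, "wy": 0, "wz": 0},
])

```text
time_s: 50.67
ee_pos: [589.4, 23.4, 40.5]
ee_rot: [180.0, -0.0, 96.6]
force: [0.3, 0.3, -2.5]
gripper_width: 43.7
gripper_force: 24.9
```

```bash
python3 -c "
from h import *
go(588,25,39,96.6)
f=grab_frame('side');cv2.imwrite('pics/k.png',cv2.resize(f['color'][130:330,200:420],None,fx=2.7,fy=2.7)[:,:,::-1])"
```

```text
now [589.4  23.4  40.5] [180.   -0.   96.6] tool cm: tx 0.18 ty -0.12 tz 0.15 wz -0.000
```

View pics/k.png

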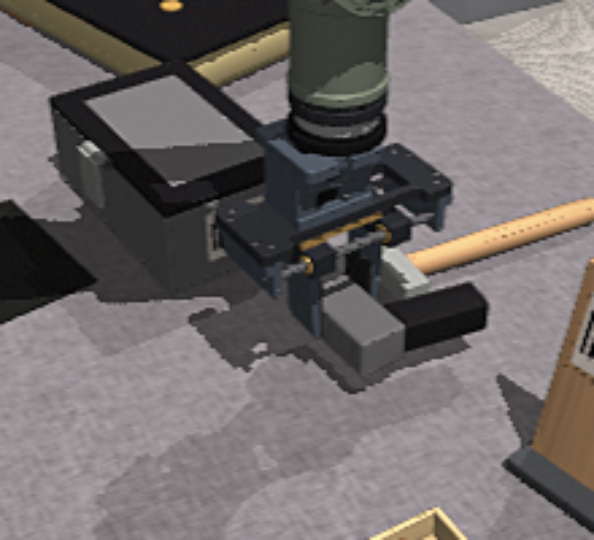

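The side view shows the scanner level and square to the case label, and it was held still for about 1.7 s with the lid shut. After a bit more hold I'll take it back to the pad.

>>> move_arm([
  {"tx": 0, "ty": 0, "tz": 0, "wx": 0, "wy": 0, "wz": 0},
  {"tx": 0, "ty": 0, "tz": 0, "wx": 0, "wy": 0, "wz": 0},
  {"tx": 0, "ty": 0, "tz": 0, "wx": 0, "wy": 0, "wz": 0},
  {"tx": 0, "ty": 0, "tz": 0, "wx": 0, "wy": 0, "wz": 0},
  {"tx": 0, "ty": 0, "tz": 0, "wx": 0, "wy": 0, "wz": 0},
  {"tx": 0, "ty": 0, "tz": 0, "wx": 0, "wy": 0, "wz": 0},
  {"tx": 0, "ty": 0, "tz": -2, "wx": 0, "wy": 0, "wz": 0},
  {"tx": 0, "ty": 0, "tz": -3, "wx": 0, "wy": 0, "wz": 0},
  {"tx": 0, "ty": 0, "tz": -3, "wx": 0, "wy": 0, "wz": 0},
  {"tx": 0, "ty": 0, "tz": -1.5, "wx": 0, "wy": 0, "wz": 0},
])

```text
time_s: 51.55
ee_pos: [591.1, 23.4, 139.1]
ee_rot: [179.7, 0.0, 96.6]
force: [0.3, 0.5, -1.6]
gripper_width: 43.9
gripper_force: 24.9
```

>>> move_arm([
  {"tx": 0, "ty": 0, "tz": 0, "wx": 0, "wy": 0, "wz": 0.124},
  {"tx": 0, "ty": 0, "tz": 0, "wx": 0, "wy": 0, "wz": 0.124},
  {"tx": 0, "ty": 0, "tz": 0, "wx": 0, "wy": 0, "wz": 0.124},
  {"tx": 0, "ty": 0, "tz": 0, "wx": 0, "wy": 0, "wz": 0.124},
  {"tx": 0, "ty": 0, "tz": 0, "wx": 0, "wy": 0, "wz": 0.124},
  {"tx": 0, "ty": 0, "tz": 0, "wx": 0, "wy": 0, "wz": 0.124},
  {"tx": 0, "ty": 0, "tz": 0, "wx": 0, "wy": 0, "wz": 0.124},
  {"tx": 0, "ty": 0, "tz": 0, "wx": 0, "wy": 0, "wz": 0.124},
  {"tx": 0, "ty": 0, "tz": 0, "wx": 0, "wy": 0, "wz": 0.124},
  {"tx": 0, "ty": 0, "tz": 0, "wx": 0, "wy": 0, "wz": 0.124},
  {"tx": 0, "ty": 0, "tz": 0, "wx": 0, "wy": 0, "wz": 0.124},
  {"tx": 0, "ty": 0, "tz": 0, "wx": 0, "wy": 0, "wz": 0.124},
])

```text
time_s: 52.55
ee_pos: [589.3, 23.3, 135.4]
ee_rot: [-180.0, -0.0, 11.0]
force: [-0.5, -0.8, -2.0]
gripper_width: 44.1
gripper_force: 24.9
```

```bash
python3 -c "
from h import *
go(376,286,130,11)"
```

```text
now [589.3  23.3 135.4] [-180.   -0.   11.] tool cm: tx -15.93 ty -29.85 tz 0.54 wz -0.000
```

>>> move_arm([
  {"tx": -0.8, "ty": -1.6, "tz": 0, "wx": 0, "wy": 0, "wz": 0},
  {"tx": -1.8, "ty": -3.4, "tz": 0, "wx": 0, "wy": 0, "wz": 0},
  {"tx": -1.8, "ty": -3.4, "tz": 0, "wx": 0, "wy": 0, "wz": 0},
  {"tx": -1.8, "ty": -3.4, "tz": 0, "wx": 0, "wy": 0, "wz": 0},
  {"tx": -1.8, "ty": -3.4, "tz": 0, "wx": 0, "wy": 0, "wz": 0},
  {"tx": -1.8, "ty": -3.4, "tz": 0, "wx": 0, "wy": 0, "wz": 0},
  {"tx": -1.8, "ty": -3.4, "tz": 0, "wx": 0, "wy": 0, "wz": 0},
  {"tx": -1.8, "ty": -3.4, "tz": 0, "wx": 0, "wy": 0, "wz": 0},
  {"tx": -1.6, "ty": -2.8, "tz": 1, "wx": 0, "wy": 0, "wz": 0},
  {"tx": -0.9, "ty": -1.6, "tz": 2, "wx": 0, "wy": 0, "wz": 0},
  {"tx": 0, "ty": 0, "tz": 2.5, "wx": 0, "wy": 0, "wz": 0},
  {"tx": 0, "ty": 0, "tz": 2, "wx": 0, "wy": 0, "wz": 0},
])

```text
time_s: 53.55
ee_pos: [372.9, 285.3, 59.7]
ee_rot: [-180.0, -0.0, 11.6]
force: [-0.7, 0.3, -2.0]
gripper_width: 44.0
gripper_force: 24.9
```

>>> move_arm([
  {"tx": 0, "ty": 0, "tz": 0, "wx": 0, "wy": 0, "wz": 0},
  {"tx": 0, "ty": 0, "tz": 0, "wx": 0, "wy": 0, "wz": 0},
  {"tx": 0, "ty": 0, "tz": 0, "wx": 0, "wy": 0, "wz": 0},
  {"tx": 0, "ty": 0, "tz": 0, "wx": 0, "wy": 0, "wz": 0},
])

```text
time_s: 53.88
ee_pos: [375.9, 284.9, 61.9]
ee_rot: [-179.9, -0.2, 11.3]
force: [-0.0, 0.2, -2.3]
gripper_width: 44.1
gripper_force: 24.9
```

```bash
python3 -c "
from h import *
go(376,286,12,11)"
```

```text
now [375.9 284.9  61.9] [-179.9   -0.2   11.3] tool cm: tx 0.03 ty -0.11 tz 4.99 wz 0.006
```

>>> move_arm([
  {"tx": 0, "ty": 0, "tz": 2, "wx": 0, "wy": 0, "wz": 0},
  {"tx": 0, "ty": 0, "tz": 1.7, "wx": 0, "wy": 0, "wz": 0},
  {"tx": 0, "ty": 0, "tz": 0.8, "wx": 0, "wy": 0, "wz": 0},
  {"tx": 0, "ty": 0, "tz": 0.4, "wx": 0, "wy": 0, "wz": 0},
  {"tx": 0, "ty": 0, "tz": 0.1, "wx": 0, "wy": 0, "wz": 0},
  {"tx": 0, "ty": 0, "tz": 0, "wx": 0, "wy": 0, "wz": 0},
  {"tx": 0, "ty": 0, "tz": 0, "wx": 0, "wy": 0, "wz": 0},
])

```text
time_s: 54.47
ee_pos: [375.7, 284.8, 11.3]
ee_rot: [-179.9, -0.1, 11.3]
force: [0.3, -0.6, -0.9]
gripper_width: 43.8
gripper_force: 25.0
```

>>> move_arm([
  {"tx": 0, "ty": 0, "tz": 0, "wx": 0, "wy": 0, "wz": 0},
  {"tx": 0, "ty": 0, "tz": 0, "wx": 0, "wy": 0, "wz": 0},
  {"tx": 0, "ty": 0, "tz": 0, "wx": 0, "wy": 0, "wz": 0},
  {"tx": 0, "ty": 0, "tz": 0, "wx": 0, "wy": 0, "wz": 0},
  {"tx": 0, "ty": 0, "tz": 0, "wx": 0, "wy": 0, "wz": 0},
  {"tx": 0, "ty": 0, "tz": -2, "wx": 0, "wy": 0, "wz": 0},
  {"tx": 0, "ty": 0, "tz": -4, "wx": 0, "wy": 0, "wz": 0},
  {"tx": 0, "ty": 0, "tz": -4, "wx": 0, "wy": 0, "wz": 0},
  {"tx": 0, "ty": 0, "tz": -4, "wx": 0, "wy": 0, "wz": 0},
  {"tx": 0, "ty": 0, "tz": -4, "wx": 0, "wy": 0, "wz": 0},
  {"tx": 0, "ty": 0, "tz": -3, "wx": 0, "wy": 0, "wz": 0},
  {"tx": 0, "ty": 0, "tz": 0, "wx": 0, "wy": 0, "wz": 0},
], gripper=7)

```text
time_s: 55.47
ee_pos: [378.0, 286.5, 227.2]
ee_rot: [-179.7, -0.7, 11.3]
force: [0.6, 0.6, 1.2]
gripper_width: 69.9
gripper_force: 0.0
```

>>> move_arm([
  {"tx": 0, "ty": 2, "tz": 0, "wx": 0, "wy": 0, "wz": 0},
  {"tx": 0, "ty": 3.5, "tz": 0, "wx": 0, "wy": 0, "wz": 0},
  {"tx": 0, "ty": 3.5, "tz": 0, "wx": 0, "wy": 0, "wz": 0},
  {"tx": 0, "ty": 3.5, "tz": 0, "wx": 0, "wy": 0, "wz": 0},
  {"tx": 0, "ty": 3.5, "tz": 0, "wx": 0, "wy": 0, "wz": 0},
  {"tx": 0, "ty": 3.5, "tz": 0, "wx": 0, "wy": 0, "wz": 0},
  {"tx": 0, "ty": 3.5, "tz": 0, "wx": 0, "wy": 0, "wz": 0},
  {"tx": 0, "ty": 3.5, "tz": 0, "wx": 0, "wy": 0, "wz": 0},
  {"tx": 0, "ty": 2, "tz": 0, "wx": 0, "wy": 0, "wz": 0},
  {"tx": 0, "ty": 0, "tz": 0, "wx": 0, "wy": 0, "wz": 0},
  {"tx": 0, "ty": 0, "tz": 0, "wx": 0, "wy": 0, "wz": 0},
])

```text
time_s: 56.38
ee_pos: [430.6, 4.3, 219.9]
ee_rot: [-179.9, 0.1, 11.2]
force: [0.4, -0.1, -0.4]
gripper_width: 70.0
gripper_force: 0.0
```

```bash
python3 -c "
from h import *
f=grab_frame('top');cv2.imwrite('pics/l.png',cv2.convertScaleAbs(f['color'],alpha=1.6)[:,:,::-1]);feet(f)
feet(grab_frame('side'))"
```

```text
[418.5 286.5] [17. 19.] 90.0 282.5 [ 491. -245.   50.]
 [464.  272.5] [17. 18.] 90.0 302.0 [ 524. -350.   50.]
 [395.6 387.7] [37.6 37.1] 63.4 1080.5 [ 520. -354.   50.]
 [345.9 349.9] [36.2 33.1] 65.6 911.5 [ 487. -253.   50.]
```

View pics/l.png

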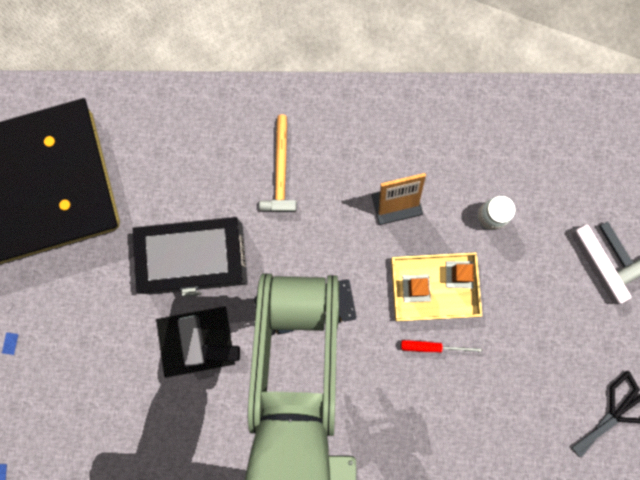

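The picture shows the case shut at (187,255), both squares in the tray at (419,287) and (464,272), and the scanner flat in the middle of the pad at (192,340). The hammer, screwdriver and jar have not moved and the robot is clear, so I'll hand in.

```bash
python3 -c "
from workcell import env
print(env.job_done())"
```

```text
the job is handed in; nothing more can be done
None
```

The job is handed in, with no verdict shown: ticket scanned, both round feet in the shut case, both square feet in the tray, case label scanned, scanner flat on its pad, and the hammer, screwdriver and jar left in place.

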